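# Sort the coated bolts into the bolt tray and shut off the extraction

### The arm

A 6-joint arm with a two-finger parallel gripper is mounted at the origin on the work surface. World frame = base frame: x ahead of the robot, y to its left, z up, the work surface at z = 0. Lengths are in m, angles in degrees, forces in N, time in s.
With the tool pointing down it reaches from about 0.4 to 0.825 m from the base axis. Payload 7 kg.
Tool frame: the origin (TCP) lies between the finger pads; the fingertips stand 22 mm ahead of it and the grasp point (between the pads) lies 3 mm ahead of it; z points along the fingers, y is the line along which they close (so a half turn about z gives the same grasp; the last joint's range is limited). The gripper opens to 88 mm and grips with 3 to 60 N. Pads are 19 mm wide; open, the fingers measure 130 mm over their backs; the gripper's body (78 mm by 193 mm) begins 47 mm behind the grasp point.
Start: joints at [-48.18, 20.546, 0.682, 0, -70.136, -16.507], TCP at [0.289, -0.61, 0.249] pointing down, gripper open.
Joint ranges: [-176.03, 176.03], [-82.01, 121.73], [-58.28, 71.71], [-173.87, 95.51], [-174.79, -0.11], [-173.66, 173.66]. Speed limits (degrees/s): [136.94, 136.94, 172.46, 180, 180, 180].

### API

Orientations are given as [roll, pitch, yaw] about the fixed x, y, z axes, in that order (R = Rz(yaw) Ry(pitch) Rx(roll)).
In Python, from plant import r, vision gives the robot as it stands.
- The arm moves only by the shell command python3 -m pendant 'ROWS' [FORCE]. ROWS is JSON, a list that holds one entry, the list of rows, each a list of 7 numbers: the shift along the tool's x, y, z scaled (see below), then the turn, a rotation vector about the tool's x, y, z scaled (see below), then the opening, from -1 (shut) to 1 (fully open). In form: [[[x, y, z, wx, wy, wz, fingers], ...]]. A call has exactly 8 rows; each row shifts and turns the commanded pose from where the row before left it, along the tool's axes as they then stand; what a row does not reach is not made up. The controller multiplies each number of a shift by 20 mm and each number of a turn by 4 degrees. A row lasts 1/10 s, in which the tool goes at most 50 mm and 8.59 degrees, less where a joint would pass 70% of its speed; a pose out of reach is approached as far as the arm can. A call with a number of a shift or a turn outside -1 to 1 is refused whole. A call with a gripper value outside its range is refused whole. The fingers move at their own pace and stop on an object; FORCE is the grip in N (left out, the last holds). Time passes only in rows, so rows that do not move let the fingers close, or fill a call up. It gives the time, the measured TCP pose, the force, the opening and the grip force at its end, in the units of the state.
- r.get_state(): the state, without advancing time (a new reading comes with each control period).
- vision.capture(name): name is "side" or "top" or "wrist"; returns a dict with "frame" (480x640x3 uint8, blue, green, red), "depth" (480x640 float32, m along the optical axis (not along the pixel's ray), 0 where there is no reading), "camera_matrix" (3x3 intrinsics, pixels), "k1" (the pictures are not rectified: a ray, as slopes to the right and down, at radius r is drawn at 1 + k1 r^2 times it, then the intrinsics apply), "extrinsics" (4x4, takes a point from world to camera coordinates); the wrist camera has in their place "hand_eye" (4x4, takes a point from camera to tool coordinates, whose origin is the TCP and whose axes are the flange's). Camera axes: x right, y up, looking along -z (the intrinsics and any distortion apply to the point x, -y, -z); pixel columns grow to the right and rows downward; lengths in m; the calibration is good to about 2 mm. A picture is of the moment at which its call begins: read the wrist's pose just before it.
- r.close_job(): hands the job in; it is judged then, once.
The state is a dict: "time_s": time; "joints": joint angles; "qd": joint speeds; "joint_torque": joint torques, N m; "tcp_pos": TCP position; "eef_rot": TCP orientation; "contact_force": force on the tool from outside, world axes, zero at the start; "moment": the same for the moment, N m; "gripper_width": finger opening in m; "gripper_force": force on a finger pad.
Only numpy, scipy, OpenCV 4.12 (cv2) and the standard library are available. Lean on these libraries where they do the work, as an engineer would, in place of code of your own. Each camera call takes 0.05 s, during which the arm holds its last target. There are 200 camera calls.

### The job

The coated bolts lying on the grille of the extraction box have dried: sort every one of them by length into the bolt tray, laid flat and straight across the row that is just wide enough for it (short bolts in the narrowest row, medium in the middle, long in the widest), side by side, either way round. Keep the extraction running until the last bolt is in the tray, then turn its fan knob fully anticlockwise to the off stop. Leave the tin, dish and brush where they are.

Things in the scene. Friction and masses are not known exactly. Their poses are not given: they have to be found in the camera images.
- extractor: grey bench-top extraction box, fixed, 300 (x) x 350 (y) mm, 60 mm high, on either side of the bench. Origin: centre of its underside. On its flat top (z = 60), centred at y = +38 mm: a black slotted grille 284 (x) x 262 (y) mm in a rim 5 mm high, 4 mm thick. The -y side of the top is the control deck with the knob, axis at x = -30, y = -136 mm. A hose leaves its +x side.
- fan_knob (a joint): fan speed knob on the box's deck, vertical axis. 0 = fully anticlockwise at its end stop = off; grows as the knob is turned clockwise seen from above, to 4.71 rad at full speed. Friction about 0.03 N m; it stays where it is left.
- fan_knob_grip (a point): on the knob's axis at the height to grip, 37 mm above the deck. The grip is an upright bar 38 mm long, 14 thick, from 12 to 44 mm above the deck, along this point's x axis; the point turns with the knob. A white mark on the bar points to the point's -x; at off it points 135 degrees anticlockwise from the box's +x. White dots on the deck grow clockwise from off.
- tray: bolt tray of bare aluminium with a dark floor, fixed, 198 (x) x 334 (y) mm outside, on either side of the bench. Origin: centre of its underside. Floor 4 mm thick; walls and dividers 4 mm thick, tops 22 mm above the bench. Three rows along x, each 190 mm long inside; from -y to +y they are 81, 106 and 131 mm wide (along y), 16 mm more than the length of the bolts that lie across them.
- row_short (a point): centre of the floor of the tray's narrowest row (81 mm wide inside), for the short bolts (65 mm). x runs along the row, y across it, z up.
- row_medium (a point): centre of the floor of the tray's middle row (106 mm wide inside), for the medium bolts (90 mm). x runs along the row, y across it, z up.
- row_long (a point): centre of the floor of the tray's widest row (131 mm wide inside), for the long bolts (115 mm). x runs along the row, y across it, z up.
- bolt_a: short M16 hexagon bolt, steel, green-coated thread, 65 mm long over all: head 24 mm across flats, 10 mm thick; shank 16 mm in diameter. Origin: on the axis at half the overall length, about 10 mm above what the bolt lies on; x runs along its axis (2 to 4 degrees off level when lying), head at -x (32.5 mm), threaded end at +x. About 0.13 kg. One of 2 alike; may be absent.
- bolt_b: short M16 hexagon bolt, steel, green-coated thread, 65 mm long over all: head 24 mm across flats, 10 mm thick; shank 16 mm in diameter. Origin: on the axis at half the overall length, about 10 mm above what the bolt lies on; x runs along its axis (2 to 4 degrees off level when lying), head at -x (32.5 mm), threaded end at +x. About 0.13 kg. One of 2 alike; may be absent.
- bolt_c: medium M16 hexagon bolt, steel, green-coated thread, 90 mm long over all: head 24 mm across flats, 10 mm thick; shank 16 mm in diameter. Origin: on the axis at half the overall length, about 10 mm above what the bolt lies on; x runs along its axis (2 to 4 degrees off level when lying), head at -x (45 mm), threaded end at +x. About 0.17 kg. One of 3 alike; may be absent.
- bolt_d: medium M16 hexagon bolt, steel, green-coated thread, 90 mm long over all: head 24 mm across flats, 10 mm thick; shank 16 mm in diameter. Origin: on the axis at half the overall length, about 10 mm above what the bolt lies on; x runs along its axis (2 to 4 degrees off level when lying), head at -x (45 mm), threaded end at +x. About 0.17 kg. One of 3 alike; may be absent.
- bolt_e: medium M16 hexagon bolt, steel, green-coated thread, 90 mm long over all: head 24 mm across flats, 10 mm thick; shank 16 mm in diameter. Origin: on the axis at half the overall length, about 10 mm above what the bolt lies on; x runs along its axis (2 to 4 degrees off level when lying), head at -x (45 mm), threaded end at +x. About 0.17 kg. One of 3 alike; may be absent.
- bolt_f: long M16 hexagon bolt, steel, green-coated thread, 115 mm long over all: head 24 mm across flats, 10 mm thick; shank 16 mm in diameter. Origin: on the axis at half the overall length, about 10 mm above what the bolt lies on; x runs along its axis (2 to 4 degrees off level when lying), head at -x (57.5 mm), threaded end at +x. About 0.21 kg. One of 2 alike; may be absent.
- bolt_g: long M16 hexagon bolt, steel, green-coated thread, 115 mm long over all: head 24 mm across flats, 10 mm thick; shank 16 mm in diameter. Origin: on the axis at half the overall length, about 10 mm above what the bolt lies on; x runs along its axis (2 to 4 degrees off level when lying), head at -x (57.5 mm), threaded end at +x. About 0.21 kg. One of 2 alike; may be absent.
- tin: white coating tin with its lid on, 84 mm in diameter, 110 mm high, a bystander. Origin: centre of its underside.
- dish: shallow green coating dish 150 x 100 x 24 mm, a bystander. Origin: centre of its underside.
- brush: coating brush 190 mm long lying on the bench, a bystander. Origin: on the bench under its middle.

How it is judged:
By the outcome, as a careful person would: the job done as asked, in the order asked, and still so for the second after the job is handed in, with the robot touching nothing.
Of bolt_a, bolt_b, bolt_c, bolt_d, bolt_e, bolt_f, bolt_g only 5 to 7 are there at a start; the rules pass over those that are not, and their reading is None.
At some moment in a run one of bolt_a, bolt_b, bolt_c, bolt_d, bolt_e, bolt_f, bolt_g may be knocked a few centimetres aside while the robot is not near it.
Once in a run the grip may slacken for a moment while it holds something.
It also fails if it takes over 210 s, if anything falls off the work surface, if the arm or the gripper's body presses on something with over 40 N, if the wrist force passes 120 N, or if a joint passes its speed limit or range.

## Working session

There is one attempt and no reset: what is moved stays moved. The work goes in short steps, Python scripts to look and compute and a shell command to move; the robot and the scene stay as the last step left them, time stands still between calls to the robot, and variables do not carry over. Pictures are saved under pics/ and viewed, at most 14 in all, crops included, and the job is handed in when it is done.

```bash
ls; mkdir -p pics; python3 - <<'E'
from plant import r, vision
import cv2,pickle
print(r.get_state())
for n in("top","side"):
    c=vision.capture(n); pickle.dump(c,open(n+'.pkl','wb')); cv2.imwrite(f'pics/{n}0.png',c['frame'])
    print(n,c['camera_matrix'],c['k1'],c['extrinsics'])
c=vision.capture("wrist");print(c['hand_eye'],c['camera_matrix'],c['k1'])
E
```

```text
pics
{'time_s': 0.0, 'joints': array([-4.81811279e+01,  2.05899907e+01,  6.30654935e-01, -1.90360986e-02,
       -7.01379828e+01, -1.65082349e+01]), 'qd': array([-0.00076854,  0.1186126 ,  0.05011328, -0.07345481, -0.006133  ,
       -0.04388758]), 'joint_torque': array([ 6.81620240e-04, -5.82713270e+01,  2.93075609e+01,  6.99726373e+00,
        7.39057374e-03, -2.01829639e-04]), 'tcp_pos': array([ 0.28834605, -0.60976891,  0.24761871]), 'eef_rot': array([ 1.79901608e+02, -1.04985150e-02, -1.54695837e+02]), 'contact_force': array([0.49574378, 0.15210488, 0.00399079]), 'moment': array([0.02112629, 0.00962737, 0.00164147]), 'gripper_force': 0.0, 'gripper_width': 0.08786462923226666}
top [[617.41869355   0.         311.1558854 ]
 [  0.         617.41869355 238.1073323 ]
 [  0.           0.           1.        ]] -0.06570316239157721 [[-0.02727771 -0.99932201 -0.02472763  0.04085329]
 [ 0.99244902 -0.03003281  0.11892424 -0.61251541]
 [-0.11958625 -0.02129694  0.99259537 -1.72067117]
 [ 0.          0.          0.          1.        ]]
side [[493.72077964   0.         333.69466902]
 [  0.         493.72077964 242.99304587]
 [  0.           0.           1.        ]] -0.1273753469536563 [[-0.98147071 -0.19116909 -0.01302425  0.59017365]
 [ 0.13151898 -0.72153674  0.67977017 -0.15440432]
 [-0.13934852  0.66546157  0.73330954 -1.41026059]
 [ 0.          0.          0.          1.        ]]
[[ 6.20244749e-04  9.64690421e-01  2.63385663e-01  7.16624094e-02]
 [ 9.99999751e-01 -6.86645755e-04  1.60054220e-04 -9.16329968e-04]
 [ 3.35255421e-04  2.63385498e-01 -9.64690607e-01 -1.36354225e-01]
 [ 0.00000000e+00  0.00000000e+00  0.00000000e+00  1.00000000e+00]] [[361.75387027   0.         324.44663222]
 [  0.         361.75387027 242.76131751]
 [  0.           0.           1.        ]] 0.013236855187726087
```

View pics/top0.png

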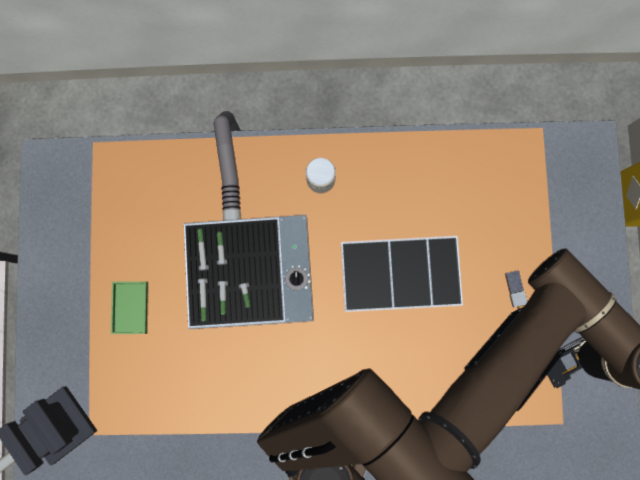

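View pics/side0.png

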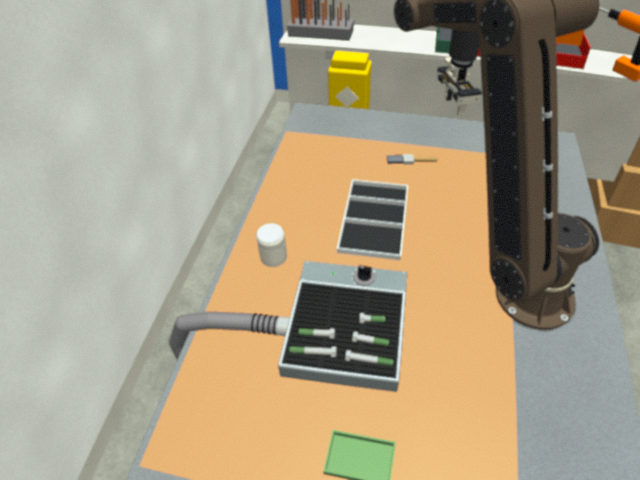

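```bash
cat > h.py <<'E'
import numpy as np,cv2,pickle
def load(n): return pickle.load(open(n+'.pkl','rb'))
def T_wc(c):  # camera->world
    return c['T'] if 'T' in c else np.linalg.inv(c['extrinsics'])
def cast(c,px,z):
    p=cv2.undistortPoints(np.float64(px).reshape(-1,1,2),c['camera_matrix'],np.array([c['k1'],0,0,0.]))[:,0]
    d=np.c_[p[:,0],-p[:,1],-np.ones(len(p))]; T=T_wc(c); d=d@T[:3,:3].T; o=T[:3,3]
    return (o+d*((z-o[2])/d[:,2])[:,None])
def rect(w):  # world xy points -> centre, long, short, yaw of long side
    (cx,cy),(a,b),t=cv2.minAreaRect(np.float32(w[:,:2])*1000)
    if a<b: a,b,t=b,a,t+90
    return np.round([cx,cy,a,b,(t+90)%180-90],1)
def comps(mask,amin,amax):
    cs,_=cv2.findContours(mask.astype(np.uint8),cv2.RETR_EXTERNAL,cv2.CHAIN_APPROX_NONE)
    return [k[:,0].astype(float) for k in cs if amin<cv2.contourArea(k)<amax]
def bolts(c,z=.072,roi=None,thr=75,amin=40,amax=2500):
    f=c['frame']; m=f.max(2)>thr
    if roi: q=np.zeros_like(m);q[roi[1]:roi[3],roi[0]:roi[2]]=1;m&=q
    for k in comps(m,amin,amax):
        w=cast(c,k,z); g=f[...,1].astype(int)-f[...,2]
        M=np.zeros(m.shape,np.uint8);cv2.drawContours(M,[k.astype(np.int32)],-1,1,-1)
        gy,gx=np.nonzero((M>0)&(g>25)); s,t=np.nonzero((M>0)&(g<=25))
        G=cast(c,np.c_[gx,gy],z).mean(0)[:2]*1000 if len(gx) else None
        S=cast(c,np.c_[t,s],z).mean(0)[:2]*1000 if len(t) else None
        print('bolt',k.mean(0).round(),rect(w),'green',np.round(G) if G is not None else None,'steel',np.round(S) if S is not None else None)
E
python3 - <<'E'
from h import *
c=load('top');f=c['frame'];hsv=cv2.cvtColor(f,cv2.COLOR_BGR2HSV)
bolts(c,roi=(192,226,276,321))
notor=~((hsv[...,0]<20)&(hsv[...,1]>90))
m=notor.copy();m[:,:335]=0;m[:,470:]=0;m[:230]=0;m[315:]=0
for k in comps(m,2000,99999): print('tray out',rect(cast(c,k,.022)))
m2=(f.max(2)<60)
m2[:,:335]=0;m2[:,470:]=0;m2[:230]=0;m2[315:]=0
for k in comps(m2,500,99999): print('row',k.mean(0).round(),rect(cast(c,k,.013)))
m=notor.copy();m[:,:150]=0;m[:,320:]=0;m[:205]=0;m[340:]=0
for k in comps(m,2000,99999): print('box',rect(cast(c,k,.06)))
m=f.max(2)<60;m[:,:285]=0;m[:,310:]=0;m[:265]=0;m[295:]=0
for k in comps(m,30,9999): print('knob',k.mean(0),rect(cast(c,k,.09)))
def Z(u,v):
    d=c['depth'][v,u];p=cv2.undistortPoints(np.float64([[[u,v]]]),c['camera_matrix'],np.array([c['k1'],0,0,0.]))[0,0]
    return (T_wc(c)@[p[0]*d,-p[1]*d,-d,1])[:3].round(3)
for q in [(203,262),(220,262),(203,292),(222,292),(244,292),(300,305),(235,270),(365,275),(297,279)]: print(q,Z(*q))
a=cv2.resize(f[215:330,180:315],None,fx=5,fy=5,interpolation=2);cv2.imwrite('pics/crop1.png',a)
E
```

```text
bolt [245. 294.] [456.2 212.6  67.6  25.7   2.4] green [442. 207.] steel [471. 212.]
bolt [222. 296.] [451.  272.9  91.5  25.2  -0.7] green [424. 273.] steel [471. 273.]
bolt [203. 298.] [ 4.483e+02  3.287e+02  1.165e+02  2.530e+01 -4.000e-01] green [408. 327.] steel [466. 329.]
bolt [220. 249.] [ 5.891e+02  2.741e+02  9.030e+01  2.530e+01 -5.000e-01] green [617. 280.] steel [571. 276.]
bolt [201. 250.] [587.2 327.8 116.   25.7   2.8] green [627. 335.] steel [569. 330.]
tray out [ 507.  -229.6  338.5  202.8  -88.7]
row [412. 260.] [ 5.484e+02 -2.549e+02  1.008e+02  9.550e+01  1.000e-01]
row [445. 269.] [ 516.1 -354.2  169.7   70.5    1.5]
box [543.8 205.3 351.4 343.2 -87.8]
knob [296.04545455 277.77272727] [498.2  66.6  33.   32.9  88.4]
(203, 262) [0.55  0.324 0.083]
(220, 262) [0.549 0.278 0.078]
(203, 292) [0.467 0.325 0.083]
(222, 292) [0.466 0.273 0.076]
(244, 292) [0.464 0.212 0.08 ]
(300, 305) [0.425 0.059 0.057]
(235, 270) [0.527 0.239 0.059]
(365, 275) [ 0.505 -0.127  0.015]
(297, 279) [0.494 0.063 0.113]
```

View pics/crop1.png

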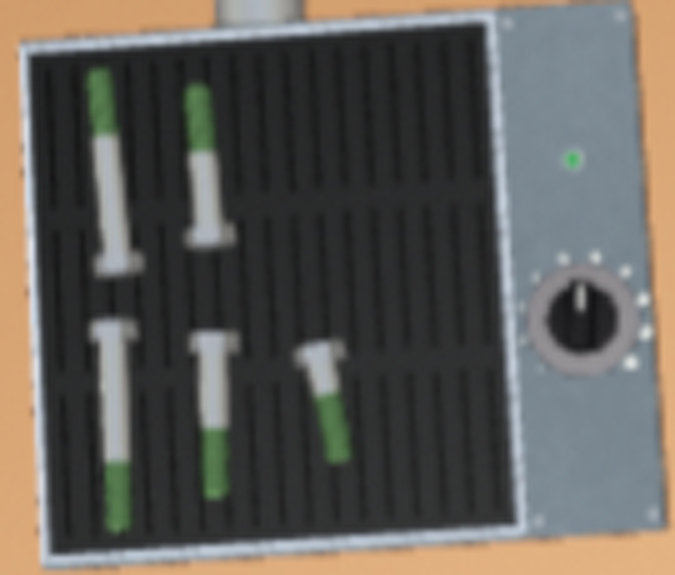

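```bash
R='0'; 
python3 -m pendant '[[[0,0,-0.4,0,0,0.8,1],[0,0,-0.4,0,0,0.8,1],[0,0,-0.4,0,0,0.8,1],[0,0,-0.4,0,0,0.8,1],[0,0,-0.4,0,0,0.8,1],[0,0,-0.4,0,0,0.8,1],[0,0,-0.4,0,0,0.8,1],[0,0,-0.4,0,0,0.7,1]]]' 
python3 -m pendant '[[[-0.3,1,0,0,0,0,1],[-0.3,1,0,0,0,0,1],[-0.3,1,0,0,0,0,1],[-0.3,1,0,0,0,0,1],[-0.3,1,0,0,0,0,1],[-0.3,1,0,0,0,0,1],[-0.3,1,0,0,0,0,1],[-0.3,1,0,0,0,0,1]]]'
python3 -m pendant '[[[-0.3,1,0,0,0,0,1],[-0.3,1,0,0,0,0,1],[-0.3,1,0,0,0,0,1],[-0.3,1,0,0,0,0,1],[-0.3,1,0,0,0,0,1],[-0.3,1,0,0,0,0,1],[-0.3,1,0,0,0,0,1],[-0.3,1,0,0,0,0,1]]]'
```

```text
time_s: 0.95
tcp_pos: [0.2885, -0.61, 0.3125]
eef_rot: [180.0, -0.0, 180.0]
contact_force: [0.8, -0.7, 0.7]
gripper_width: 0.0878
gripper_force: 0.0
time_s: 1.75
tcp_pos: [0.3363, -0.4491, 0.3123]
eef_rot: [180.0, -0.0, -179.9]
contact_force: [0.5, 0.4, 0.6]
gripper_width: 0.0877
gripper_force: 0.0
time_s: 2.55
tcp_pos: [0.3839, -0.2891, 0.3124]
eef_rot: [180.0, -0.0, -179.9]
contact_force: [0.3, -0.5, 0.2]
gripper_width: 0.0877
gripper_force: 0.0
```

```bash
cat >> h.py <<'E'
def snap(name,file):
    from plant import r,vision
    from scipy.spatial.transform import Rotation as Ro
    s=r.get_state(); c=vision.capture(name)
    if name=='wrist':
        T=np.eye(4);T[:3,:3]=Ro.from_euler('xyz',s['eef_rot'],degrees=True).as_matrix();T[:3,3]=s['tcp_pos'];c['T']=T@c['hand_eye']
    pickle.dump(c,open(file+'.pkl','wb'));cv2.imwrite(f'pics/{file}.png',c['frame']);return c
E
python3 -m pendant '[[[-0.5,0.4,0,0,0,0,1],[-0.5,0.4,0,0,0,0,1],[-0.5,0.4,0,0,0,0,1],[-0.5,0.4,0,0,0,0,1],[-0.5,0.4,0,0,0,0,1],[-0.5,0.4,0,0,0,0,1],[-0.5,0.4,0,0,0,0,1],[0,0,0,0,0,0,1]]]' >/dev/null
python3 -c "from h import *;snap('wrist','w_tray')"
python3 -m pendant '[[[-0.1,1,0,0,0,0,1],[-0.1,1,0,0,0,0,1],[-0.1,1,0,0,0,0,1],[-0.1,1,0,0,0,0,1],[-0.1,1,0,0,0,0,1],[-0.1,1,0,0,0,0,1],[-0.1,1,0,0,0,0,1],[-0.1,1,0,0,0,0,1]]]' >/dev/null
python3 -m pendant '[[[-0.1,1,0,0,0,0,1],[-0.1,1,0,0,0,0,1],[-0.1,1,0,0,0,0,1],[-0.1,1,0,0,0,0,1],[-0.1,1,0,0,0,0,1],[-0.1,1,0,0,0,0,1],[-0.1,1,0,0,0,0,1],[-0.1,1,0,0,0,0,1]]]' >/dev/null
python3 -m pendant '[[[-0.1,1,0,0,0,0,-0.3],[-0.1,1,0,0,0,0,-0.3],[-0.1,1,0,0,0,0,-0.3],[-0.1,1,0,0,0,0,-0.3],[-0.1,1,0,0,0,0,-0.3],[-0.1,1,0,0,0,0,-0.3],[-0.1,1,0,0,0,0,-0.3],[0,0,0,0,0,0,-0.3]]]'
python3 - <<'E'
from h import *
snap('wrist','w_box')
a=np.vstack([load('w_tray')['frame'],load('w_box')['frame']]);cv2.imwrite('pics/w2.png',cv2.resize(a,(400,600),interpolation=3))
E
```

```text
time_s: 5.8
tcp_pos: [0.4993, 0.2288, 0.312]
eef_rot: [-180.0, -0.0, -179.8]
contact_force: [0.3, -0.4, -0.2]
gripper_width: 0.0326
gripper_force: 0.0
```

View pics/w2.png

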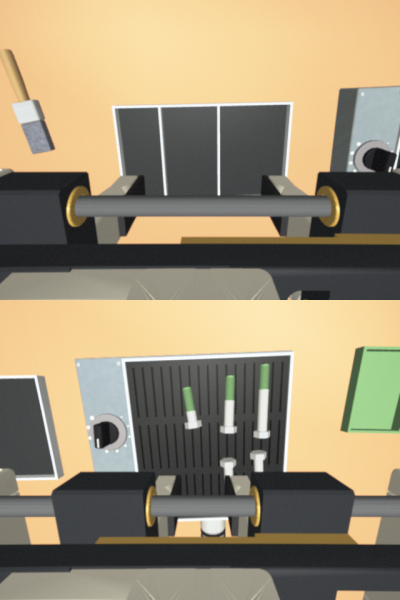

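```bash
python3 - <<'E'
from h import *
c=load('w_box')
for z in(.072,): bolts(c,z,roi=(212,96,452,280),thr=100,amin=200,amax=6000)
f=c['frame'];
# axis by PCA of steel shank+thread mask using min-area; print knob
t=load('w_tray');f=t['frame'];hsv=cv2.cvtColor(f,cv2.COLOR_BGR2HSV)
m=~((hsv[...,0]<22)&(hsv[...,1]>70));m=m.astype(np.uint8)
# tray top edge & left/right edges: sample along columns/rows
E1=[];
for u in range(200,460,10):
    v=np.nonzero(m[120:260,u])[0]; E1.append((u,120+v[0]))
w=cast(t,E1,.022);p=np.polyfit(w[:,1],w[:,0],1);print('near edge x=a*y+b',p,np.abs(np.polyval(p,w[:,1])-w[:,0]).max())
for side in(0,1):
    L=[]
    for v in range(185,260,8):
        row=m[v]
        if side==0: u=190-np.nonzero(row[130:240][::1])[0][0]*0; u=130+np.nonzero(row[130:240])[0][0]
        else: u=400+np.nonzero(row[400:500])[0][-1]
        L.append((u,v))
    w=cast(t,L,.022);p=np.polyfit(w[:,0],w[:,1],1);print('side',side,np.polyval(p,[.42,.5]),p[0], w[:2].round(3).tolist())
# dividers: bright peaks at row v
for v in(180,200,220,240):
    g=f[v,180:480].min(1).astype(int);u=180+np.nonzero(g>130)[0];w=cast(t,np.c_[u,0*u+v],.022);print(v,list(zip(u,(w[:,0]*1000).round(),(w[:,1]*1000).round())))
E
```

```text
bolt [365. 265.] [5.566e+02 2.715e+02 3.120e+01 2.760e+01 3.000e-01] green None steel [555. 272.]
bolt [413. 256.] [5.473e+02 3.234e+02 4.000e+01 2.850e+01 3.000e-01] green None steel [545. 324.]
bolt [214. 235.] [522.7 112.   91.4   9.9  -4.4] green None steel [535. 109.]
bolt [304. 175.] [456.7 206.5  69.4  29.2   9.6] green [442. 204.] steel [474. 209.]
bolt [366. 170.] [451.8 269.5  95.   28.3   1.4] green [424. 270.] steel [470. 270.]
bolt [421. 164.] [447.9 322.3 120.1  28.4   4.7] green [407. 324.] steel [465. 326.]
bolt [300.  99.] [390.3 188.3 140.8  13.7 -89.8] green None steel [386. 205.]
near edge x=a*y+b [-0.02566354  0.40165243] 0.0005559103684725786
side 0 [-0.40346585 -0.40158593] 0.023498959270913458 [[0.431, -0.403, 0.022], [0.44, -0.403, 0.022]]
side 1 [-0.06807596 -0.06603104] 0.025561495929252828 [[0.43, -0.068, 0.022], [0.439, -0.068, 0.022]]
180 [(np.int64(180), np.float64(425.0), np.float64(-403.0)), (np.int64(181), np.float64(425.0), np.float64(-401.0)), (np.int64(182), np.float64(425.0), np.float64(-400.0)), (np.int64(183), np.float64(425.0), np.float64(-399
[... 8365 characters left out ...]
, np.float64(496.0), np.float64(-61.0)), (np.int64(468), np.float64(496.0), np.float64(-59.0)), (np.int64(469), np.float64(496.0), np.float64(-58.0)), (np.int64(470), np.float64(496.0), np.float64(-57.0)), (np.int64(471), np.float64(496.0), np.float64(-56.0)), (np.int64(472), np.float64(496.0), np.float64(-55.0)), (np.int64(473), np.float64(496.0), np.float64(-53.0)), (np.int64(474), np.float64(496.0), np.float64(-52.0)), (np.int64(475), np.float64(496.0), np.float64(-51.0)), (np.int64(476), np.float64(496.0), np.float64(-50.0)), (np.int64(477), np.float64(496.0), np.float64(-48.0)), (np.int64(478), np.float64(496.0), np.float64(-47.0)), (np.int64(479), np.float64(496.0), np.float64(-46.0))]
```

```bash

python3 -m pendant '[[[0.53,-0.24,1,0,0,0,-0.3],[0.53,-0.24,1,0,0,0,-0.3],[0.53,-0.24,1,0,0,0,-0.3],[0.53,-0.24,1,0,0,0,-0.3],[0,0,1,0,0,-0.6,-0.3],[0,0,1,0,0,-0.6,-0.3],[0,0,1,0,0,-0.6,-0.3],[0,0,1,0,0,-0.5,-0.3]]]' 
python3 -m pendant '[[[0,0,0.9,0,0,0,-0.3],[0,0,0.9,0,0,0,-0.3],[0,0,0.9,0,0,0,-0.3],[0,0,0.6,0,0,0,-0.3],[0,0,0.1,0,0,0,-0.3],[0,0,0,0,0,0,-0.3],[0,0,0,0,0,0,-1],[0,0,0,0,0,0,-1]]]' 35
python3 -m pendant '[[[0,0,0,0,0,0,-1],[0,0,0,0,0,0,-1],[0,0,0,0,0,0,-1],[0,0,0,0,0,0,-1],[0,0,0,0,0,0,-1],[0,0,-0.5,0,0,0,-1],[0,0,-0.5,0,0,0,-1],[0,0,-0.5,0,0,0,-1]]]'
```

```text
time_s: 6.65
tcp_pos: [0.4566, 0.2068, 0.1521]
eef_rot: [180.0, 0.0, -170.6]
contact_force: [-0.3, -0.5, 0.1]
gripper_width: 0.0308
gripper_force: 0.0
time_s: 7.45
tcp_pos: [0.457, 0.2073, 0.0854]
eef_rot: [180.0, 0.1, -170.7]
contact_force: [-0.1, 0.1, -0.1]
gripper_width: 0.0198
gripper_force: 0.0
time_s: 8.25
tcp_pos: [0.4565, 0.2068, 0.1154]
eef_rot: [-180.0, -0.0, -170.7]
contact_force: [0.1, 0.2, -1.5]
gripper_width: 0.0145
gripper_force: 35.0
```

```bash
python3 - <<'E'
from h import *
s=load('side');f=s['frame'];hsv=cv2.cvtColor(f,cv2.COLOR_BGR2HSV)
m=~((hsv[...,0]<20)&(hsv[...,1]>90));m[:,:330]=0;m[:,412:]=0;m[:177]=0;m[260:]=0
for k in comps(m,1000,99999): print('tray out',rect(cast(s,k,.022)))
bolts(s,.070,roi=(290,310,400,368),thr=100,amin=30)
E
```

```text
tray out [ 510.1 -223.6  356.4  204.2  -88.6]
bolt [303. 366.] [602.3 375.5  66.3   8.2  10.9] green None steel [610. 379.]
bolt [367. 358.] [450.5 322.7 117.3  29.1   4.4] green [409. 326.] steel [471. 326.]
bolt [314. 350.] [588.7 331.5 115.3  28.5  10.6] green [629. 334.] steel [569. 326.]
bolt [369. 339.] [454.7 266.7  92.6  30.5   3.9] green [426. 272.] steel [475. 270.]
bolt [317. 332.] [591.2 278.6  90.1  30.1  11. ] green [619. 278.] steel [572. 273.]
bolt [398. 347.] [383.3 277.4 122.4   7.4 -83.8] green None steel [380. 294.]
bolt [371. 318.] [458.8 203.8  68.2  31.5  10.4] green [443. 204.] steel [479. 209.]
bolt [291. 319.] [660.8 251.7  65.8  13.3 -75.7] green None steel [666. 244.]
```

```bash
cat > go.py <<'E'
# go.py x y yaw z : tool-frame units from the present pose (translate first at present yaw, then turn)
import sys,numpy as np
from plant import r
s=r.get_state();x,y,w,z=map(float,sys.argv[1:]);p=s['tcp_pos']*1000;a=np.radians(s['eef_rot'][2])
dx,dy=x-p[0],y-p[1]
def u(a): return np.round([(np.cos(a)*dx+np.sin(a)*dy)/20,(np.sin(a)*dx-np.cos(a)*dy)/20],2)
t=(w-s['eef_rot'][2]+180)%360-180
print('now',p.round(1),s['eef_rot'][2].round(1),'w',s['gripper_width'].round(4),s['gripper_force'],'| shift now-yaw',u(a),'shift after turn',u(np.radians(w)),'z',round((p[2]-z)/20,2),'turn',round(-t/4,2))
E
for i in 1 2; do :; done
python3 -m pendant '[[[0.07,-1,-0.5,0,0,0,-1],[0.07,-1,-0.5,0,0,0,-1],[0.07,-1,-0.5,0,0,0,-1],[0.07,-1,-0.5,0,0,0,-1],[0.07,-1,-0.5,0,0,0,-1],[0.07,-1,-0.5,0,0,0,-1],[0.07,-1,-0.5,0,0,0,-1],[0.07,-1,-0.5,0,0,0,-1]]]' 
python3 -m pendant '[[[0.07,-1,0,0,0,0,-1],[0.07,-1,0,0,0,0,-1],[0.07,-1,0,0,0,0,-1],[0.07,-1,0,0,0,0,-1],[0.07,-1,0,0,0,0,-1],[0.07,-1,0,0,0,0,-1],[0.07,-1,0,0,0,0,-1],[0.07,-1,0,0,0,0,-1]]]' >/dev/null
python3 -m pendant '[[[0.07,-1,0,0,0,0,-1],[0.07,-1,0,0,0,0,-1],[0.07,-1,0,0,0,0,-1],[0.07,-1,0,0,0,0,-1],[0.07,-1,0,0,0,0,-1],[0.07,-1,0,0,0,0,-1],[0.07,-1,0,0,0,0,-1],[0.07,-1,0,0,0,0,-1]]]' >/dev/null
python3 -m pendant '[[[0.07,-1,0,0,0,0,-1],[0.07,-1,0,0,0,0,-1],[0.07,-1,0,0,0,0,-1],[0.07,-1,0,0,0,0,-1],[0,-0.2,0,0,0,-1,-1],[0,0,0,0,0,-1,-1],[0,0,0,0,0,-1,-1],[0,0,0,0,0,-1,-1]]]' 
python3 -m pendant '[[[0,0,0.4,0,0,-1,-1],[0,0,0.4,0,0,-1,-1],[0,0,0.4,0,0,-1,-1],[0,0,0.4,0,0,-1,-1],[0,0,0.4,0,0,-1,-1],[0,0,0.4,0,0,-1,-1],[0,0,0.4,0,0,-1,-1],[0,0,0.4,0,0,-1,-1]]]' >/dev/null
python3 -m pendant '[[[0,0,0.1,0,0,-1,-1],[0,0,0.1,0,0,-1,-1],[0,0,0.1,0,0,-1,-1],[0,0,0.1,0,0,-1,-1],[0,0,0.1,0,0,-1,-1],[0,0,0.1,0,0,-1,-1],[0,0,0.1,0,0,-1,-1],[0,0,0.1,0,0,-1,-1]]]' >/dev/null
python3 go.py 510 -356.5 -88.5 31
python3 - <<'E'
from h import *
t=snap('top','t1');w=snap('wrist','w1')
a=np.hstack([cv2.resize(w['frame'],(400,300),interpolation=3),cv2.resize(t['frame'][200:350,160:480],(400,188))[:188].copy() if 0 else np.vstack([cv2.resize(t['frame'][200:340,320:480],(342,300),interpolation=2)])]);cv2.imwrite('pics/v1.png',a)
bolts(t,roi=(192,226,276,321))
E
```

```text
time_s: 9.05
tcp_pos: [0.4712, 0.0464, 0.1958]
eef_rot: [180.0, 0.0, -170.7]
contact_force: [-0.2, -0.2, -1.2]
gripper_width: 0.0147
gripper_force: 35.0
time_s: 11.45
tcp_pos: [0.5089, -0.356, 0.1952]
eef_rot: [180.0, 0.0, -154.5]
contact_force: [0.0, 0.2, -1.3]
gripper_width: 0.0148
gripper_force: 35.0
bolt [222. 296.] [451.  272.9  91.5  25.2  -0.7] green [424. 273.] steel [469. 273.]
bolt [203. 298.] [ 4.483e+02  3.287e+02  1.165e+02  2.530e+01 -4.000e-01] green [408. 327.] steel [467. 329.]
bolt [220. 249.] [ 5.891e+02  2.741e+02  9.040e+01  2.530e+01 -5.000e-01] green [617. 280.] steel [570. 276.]
bolt [201. 251.] [586.4 335.  116.5  28.1   9.9] green [627. 335.] steel [569. 330.]Traceback (most recent call last):
  File "go.py", line 8, in <module>
    print('now',p.round(1),s['eef_rot'][2].round(1),'w',s['gripper_width'].round(4),s['gripper_force'],'| shift now-yaw',u(a),'shift after turn',u(np.radians(w)),'z',round((p[2]-z)/20,2),'turn',round(-t/4,2))
                                                        ^^^^^^^^^^^^^^^^^^^^^^^^
AttributeError: 'float' object has no attribute 'round'
```

View pics/v1.png

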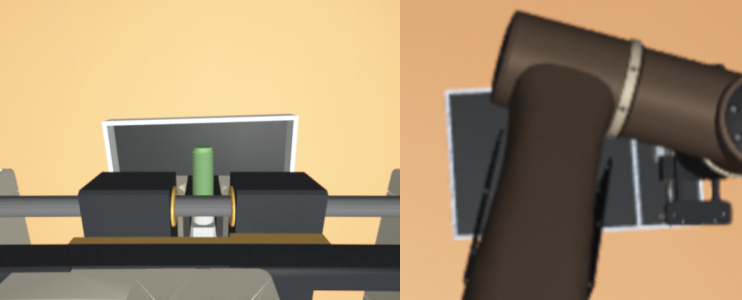

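```bash
sed -i "s/s\['gripper_width'\].round(4)/round(float(s['gripper_width']),4)/" go.py
cat >> h.py <<'E'
def tip(c,dz=-.014):  # held bolt far (green or steel) end relative to TCP, mm along tool x/y
    from plant import r
    s=r.get_state();f=c['frame'].astype(int);m=(f[...,1]-f[...,2]>25)&(f[...,1]-f[...,0]>15);m[:,:270]=0;m[:,380:]=0
    v,u=np.nonzero(m);v0=v.min();w=cast(c,[[u[v==v0].mean(),v0]],s['tcp_pos'][2]+dz)[0]-s['tcp_pos']
    a=np.radians(s['eef_rot'][2]);print('tip px',u[v==v0].mean(),v0,'tool xy mm',((np.cos(a)*w[0]+np.sin(a)*w[1])*1000).round(1),((np.sin(a)*w[0]-np.cos(a)*w[1])*1000).round(1))
E
python3 -c "from h import *;tip(load('w1'))"; python3 go.py 510 -356.5 -88.5 31
```

```text
tip px 327.3076923076923 235 tool xy mm 34.5 1.4
now [ 509.  -355.9  114.9] -90.6 w 0.0151 34.983267188072205 | shift now-yaw [ 0.03 -0.05] shift after turn [ 0.03 -0.05] z 4.2 turn -0.53
```

```bash

python3 -m pendant '[[[0,-0.05,0.9,0,0,-0.5,-1],[0,0,0.9,0,0,0,-1],[0,0,0.9,0,0,0,-1],[0,0,0.8,0,0,0,-1],[0,0,0.4,0,0,0,-1],[0,0,0.2,0,0,0,-1],[0,0,0.1,0,0,0,-1],[0,0,0,0,0,0,-1]]]'
python3 -m pendant '[[[0,0,0,0,0,0,-0.3],[0,0,0,0,0,0,-0.3],[0,0,0,0,0,0,-0.3],[0,0,0,0,0,0,-0.3],[0,0,-0.5,0,0,0,-0.3],[0,0,-1,0,0,0,-0.3],[0,0,-1,0,0,0,-0.3],[0,0,-1,0,0,0,-0.3]]]'
python3 go.py 452 271 -178 86
```

```text
time_s: 13.95
tcp_pos: [0.5105, -0.3561, 0.0311]
eef_rot: [-180.0, -0.0, -88.7]
contact_force: [-0.1, -0.8, -0.6]
gripper_width: 0.0151
gripper_force: 35.0
time_s: 14.75
tcp_pos: [0.5102, -0.3561, 0.1021]
eef_rot: [-180.0, -0.0, -88.7]
contact_force: [0.7, 1.0, -0.1]
gripper_width: 0.0303
gripper_force: 0.0
now [ 510.2 -356.1  102.1] -88.7 w 0.0303 0.0 | shift now-yaw [-31.41   2.19] shift after turn [ 1.81 31.44] z 0.8 turn 22.33
```

```bash

python3 -m pendant '[[[-1,0.07,-0.55,0,0,0,-0.3],[-1,0.07,-0.55,0,0,0,-0.3],[-1,0.07,-0.55,0,0,0,-0.3],[-1,0.07,-0.55,0,0,0,-0.3],[-1,0.07,-0.55,0,0,0,-0.3],[-1,0.07,-0.55,0,0,0,-0.3],[-1,0.07,-0.55,0,0,0,-0.3],[-1,0.07,-0.55,0,0,0,-0.3]]]' >/dev/null
python3 -m pendant '[[[-1,0.07,0,0,0,0,-0.3],[-1,0.07,0,0,0,0,-0.3],[-1,0.07,0,0,0,0,-0.3],[-1,0.07,0,0,0,0,-0.3],[-1,0.07,0,0,0,0,-0.3],[-1,0.07,0,0,0,0,-0.3],[-1,0.07,0,0,0,0,-0.3],[-1,0.07,0,0,0,0,-0.3]]]' >/dev/null
python3 -m pendant '[[[-1,0.07,0,0,0,0,-0.3],[-1,0.07,0,0,0,0,-0.3],[-1,0.07,0,0,0,0,-0.3],[-1,0.07,0,0,0,0,-0.3],[-1,0.07,0,0,0,0,-0.3],[-1,0.07,0,0,0,0,-0.3],[-1,0.07,0,0,0,0,-0.3],[-1,0.07,0,0,0,0,-0.3]]]' >/dev/null
python3 -m pendant '[[[-1,0.07,0,0,0,0,-0.3],[-1,0.07,0,0,0,0,-0.3],[-1,0.07,0,0,0,0,-0.3],[-1,0.07,0,0,0,0,-0.3],[-1,0.07,0,0,0,0,-0.3],[-1,0.07,0,0,0,0,-0.3],[-1,0.07,0,0,0,0,-0.3],[-0.4,0,0,0,0,0,-0.3]]]' 
python3 -m pendant '[[[0,0,0.2,0,0,1,-0.3],[0,0,0.2,0,0,1,-0.3],[0,0,0.2,0,0,1,-0.3],[0,0,0.2,0,0,1,-0.3],[0,0,0.2,0,0,1,-0.3],[0,0,0.2,0,0,1,-0.3],[0,0,0.2,0,0,1,-0.3],[0,0,0.2,0,0,1,-0.3]]]' >/dev/null
python3 -m pendant '[[[0,0,0.1,0,0,1,-0.3],[0,0,0.1,0,0,1,-0.3],[0,0,0.1,0,0,1,-0.3],[0,0,0.1,0,0,1,-0.3],[0,0,0.1,0,0,1,-0.3],[0,0,0.1,0,0,1,-0.3],[0,0,0.1,0,0,1,-0.3],[0,0,0.1,0,0,1,-0.3]]]' >/dev/null
python3 -m pendant '[[[0,0,0,0,0,1,-0.3],[0,0,0,0,0,1,-0.3],[0,0,0,0,0,1,-0.3],[0,0,0,0,0,1,-0.3],[0,0,0,0,0,1,-0.3],[0,0,0,0,0,1,-0.3],[0,0,0,0,0,0.6,-0.3],[0,0,0,0,0,0,-0.3]]]' 
python3 go.py 452 271 -179.5 85
python3 -c "
from h import *
c=snap('wrist','w2b');tip(c,-.072)"
```

```text
time_s: 17.95
tcp_pos: [0.4524, 0.2726, 0.1891]
eef_rot: [-180.0, 0.0, -88.6]
contact_force: [0.3, -0.9, -0.2]
gripper_width: 0.0306
gripper_force: 0.0
time_s: 20.35
tcp_pos: [0.4524, 0.2708, 0.1408]
eef_rot: [180.0, 0.0, -179.1]
contact_force: [-0.2, -0.3, -0.6]
gripper_width: 0.031
gripper_force: 0.0
now [452.4 270.8 140.8] -179.1 w 0.031 0.0 | shift now-yaw [0.02 0.01] shift after turn [0.02 0.01] z 2.79 turn 0.09
tip px 327.0 189 tool xy mm 46.2 0.3
```

```bash

python3 -m pendant '[[[0,0,0.8,0,0,0,-0.3],[0,0,0.8,0,0,0,-0.3],[0,0,0.7,0,0,0,-0.3],[0,0,0.4,0,0,0,-0.3],[0,0,0.1,0,0,0,-0.3],[0,0,0,0,0,0,-1],[0,0,0,0,0,0,-1],[0,0,0,0,0,0,-1]]]' 35
python3 -m pendant '[[[0,0,0,0,0,0,-1],[0,0,0,0,0,0,-1],[0,0,0,0,0,0,-1],[0,0,-0.5,0,0,0,-1],[0,0,-1,0,0,0,-1],[0,0,-1,0,0,0,-1],[0,0,-1,0,0,0,-1],[0,0,-1,0,0,0,-1]]]'
python3 go.py 462.6 -260 -88.5 31
```

```text
time_s: 21.2
tcp_pos: [0.4527, 0.2712, 0.0852]
eef_rot: [180.0, 0.0, -179.1]
contact_force: [0.1, -0.6, -0.0]
gripper_width: 0.0151
gripper_force: 35.0
time_s: 22.0
tcp_pos: [0.4519, 0.2705, 0.1755]
eef_rot: [-180.0, -0.0, -179.1]
contact_force: [-0.2, 0.5, -1.5]
gripper_width: 0.015
gripper_force: 35.0
now [451.9 270.5 175.5] -179.1 w 0.015 34.95140075683594 | shift now-yaw [ -0.12 -26.53] shift after turn [26.53  0.16] z 7.23 turn -22.65
```

```bash

python3 -m pendant '[[[0,-1,0,0,0,0,-1],[0,-1,0,0,0,0,-1],[0,-1,0,0,0,0,-1],[0,-1,0,0,0,0,-1],[0,-1,0,0,0,0,-1],[0,-1,0,0,0,0,-1],[0,-1,0,0,0,0,-1],[0,-1,0,0,0,0,-1]]]' >/dev/null
python3 -m pendant '[[[0,-1,0,0,0,0,-1],[0,-1,0,0,0,0,-1],[0,-1,0,0,0,0,-1],[0,-1,0,0,0,0,-1],[0,-1,0,0,0,0,-1],[0,-1,0,0,0,0,-1],[0,-1,0,0,0,0,-1],[0,-1,0,0,0,0,-1]]]' >/dev/null
python3 -m pendant '[[[0,-1,0,0,0,0,-1],[0,-1,0,0,0,0,-1],[0,-1,0,0,0,0,-1],[0,-1,0,0,0,0,-1],[0,-1,0,0,0,0,-1],[0,-1,0,0,0,0,-1],[0,-1,0,0,0,0,-1],[0,-1,0,0,0,0,-1]]]' >/dev/null
python3 -m pendant '[[[-0.1,-1,0,0,0,0,-1],[0,-1,0,0,0,0,-1],[0,-0.5,0,0,0,-1,-1],[0,0,0.2,0,0,-1,-1],[0,0,0.2,0,0,-1,-1],[0,0,0.2,0,0,-1,-1],[0,0,0.2,0,0,-1,-1],[0,0,0.2,0,0,-1,-1]]]' >/dev/null
python3 -m pendant '[[[0,0,0.2,0,0,-1,-1],[0,0,0.2,0,0,-1,-1],[0,0,0.2,0,0,-1,-1],[0,0,0.2,0,0,-1,-1],[0,0,0.2,0,0,-1,-1],[0,0,0.2,0,0,-1,-1],[0,0,0.2,0,0,-1,-1],[0,0,0.2,0,0,-1,-1]]]' >/dev/null
python3 -m pendant '[[[0,0,0.1,0,0,-1,-1],[0,0,0.1,0,0,-1,-1],[0,0,0.1,0,0,-1,-1],[0,0,0.1,0,0,-1,-1],[0,0,0.1,0,0,-1,-1],[0,0,0.1,0,0,-1,-1],[0,0,0.1,0,0,-1,-1],[0,0,0.1,0,0,-1,-1]]]' >/dev/null
python3 go.py 462.6 -260 -88.5 31
python3 -c "
from h import *
c=snap('wrist','w2c');tip(c);bolts(snap('top','t2'),roi=(192,226,276,321))"
```

```text
now [ 460.9 -259.7  105.7] -91.0 w 0.0149 34.95137929916382 | shift now-yaw [ 0.01 -0.08] shift after turn [ 0.02 -0.08] z 3.74 turn -0.62
tip px 323.27272727272725 204 tool xy mm 47.8 -0.1
bolt [203. 298.] [ 4.483e+02  3.287e+02  1.165e+02  2.530e+01 -4.000e-01] green [408. 327.] steel [466. 329.]
bolt [220. 249.] [ 5.891e+02  2.741e+02  9.030e+01  2.530e+01 -5.000e-01] green [617. 280.] steel [571. 276.]
bolt [201. 250.] [587.1 327.8 116.2  25.7   2.8] green [627. 335.] steel [569. 330.]
```

```bash

python3 -m pendant '[[[0,-0.08,0.8,0,0,-0.6,-1],[0,0,0.8,0,0,0,-1],[0,0,0.8,0,0,0,-1],[0,0,0.7,0,0,0,-1],[0,0,0.4,0,0,0,-1],[0,0,0.2,0,0,0,-1],[0,0,0,0,0,0,-1],[0,0,0,0,0,0,-1]]]'
python3 -m pendant '[[[0,0,0,0,0,0,-0.3],[0,0,0,0,0,0,-0.3],[0,0,0,0,0,0,-0.3],[0,0,0,0,0,0,-0.3],[0,0,-0.5,0,0,0,-0.3],[0,0,-1,0,0,0,-0.3],[0,0,-1,0,0,0,-0.3],[0,0,-1,0,0,0,-0.3]]]'
python3 go.py 448 325.5 -178 85
```

```text
time_s: 27.7
tcp_pos: [0.4646, -0.2592, 0.033]
eef_rot: [-180.0, -0.0, -88.7]
contact_force: [-0.1, 0.3, -0.6]
gripper_width: 0.0147
gripper_force: 35.0
time_s: 28.5
tcp_pos: [0.4644, -0.2591, 0.104]
eef_rot: [-180.0, -0.0, -88.7]
contact_force: [0.3, -0.9, 0.9]
gripper_width: 0.0307
gripper_force: 0.0
now [ 464.4 -259.1  104. ] -88.7 w 0.0307 0.0 | shift now-yaw [-29.24   0.15] shift after turn [-0.2  29.24] z 0.95 turn 22.33
```

```bash

python3 -m pendant '[[[-1,0,-0.55,0,0,0,-0.3],[-1,0,-0.55,0,0,0,-0.3],[-1,0,-0.55,0,0,0,-0.3],[-1,0,-0.55,0,0,0,-0.3],[-1,0,-0.55,0,0,0,-0.3],[-1,0,-0.55,0,0,0,-0.3],[-1,0,-0.55,0,0,0,-0.3],[-1,0,-0.55,0,0,0,-0.3]]]' >/dev/null
python3 -m pendant '[[[-1,0,0,0,0,0,-0.3],[-1,0,0,0,0,0,-0.3],[-1,0,0,0,0,0,-0.3],[-1,0,0,0,0,0,-0.3],[-1,0,0,0,0,0,-0.3],[-1,0,0,0,0,0,-0.3],[-1,0,0,0,0,0,-0.3],[-1,0,0,0,0,0,-0.3]]]' >/dev/null
python3 -m pendant '[[[-1,0,0,0,0,0,-0.3],[-1,0,0,0,0,0,-0.3],[-1,0,0,0,0,0,-0.3],[-1,0,0,0,0,0,-0.3],[-1,0,0,0,0,0,-0.3],[-1,0,0,0,0,0,-0.3],[-1,0,0,0,0,0,-0.3],[-1,0,0,0,0,0,-0.3]]]' >/dev/null
python3 -m pendant '[[[-1,0,0,0,0,0,-0.3],[-1,0,0,0,0,0,-0.3],[-1,0,0,0,0,0,-0.3],[-1,0,0,0,0,0,-0.3],[-1,0,0,0,0,0,-0.3],[-0.25,0.15,0,0,0,1,-0.3],[0,0,0,0,0,1,-0.3],[0,0,0,0,0,1,-0.3]]]' >/dev/null
python3 -m pendant '[[[0,0,0.2,0,0,1,-0.3],[0,0,0.2,0,0,1,-0.3],[0,0,0.2,0,0,1,-0.3],[0,0,0.2,0,0,1,-0.3],[0,0,0.2,0,0,1,-0.3],[0,0,0.2,0,0,1,-0.3],[0,0,0.2,0,0,1,-0.3],[0,0,0.2,0,0,1,-0.3]]]' >/dev/null
python3 -m pendant '[[[0,0,0.1,0,0,1,-0.3],[0,0,0.1,0,0,1,-0.3],[0,0,0.1,0,0,1,-0.3],[0,0,0.1,0,0,1,-0.3],[0,0,0.1,0,0,1,-0.3],[0,0,0.1,0,0,1,-0.3],[0,0,0.1,0,0,1,-0.3],[0,0,0.1,0,0,1,-0.3]]]' >/dev/null
python3 -m pendant '[[[0,0,0,0,0,1,-0.3],[0,0,0,0,0,1,-0.3],[0,0,0,0,0,1,-0.3],[0,0,0,0,0,0.3,-0.3],[0,0,0,0,0,0,-0.3],[0,0,0,0,0,0,-0.3],[0,0,0,0,0,0,-0.3],[0,0,0,0,0,0,-0.3]]]' >/dev/null
python3 go.py 448 325.5 -178 85
python3 -c "
from h import *
c=snap('wrist','w3b');tip(c,-.072)"
```

```text
now [448.  325.8 142.6] -177.9 w 0.0308 0.0 | shift now-yaw [ 0.   -0.01] shift after turn [ 0.   -0.01] z 2.88 turn 0.04
tip px 326.5 166 tool xy mm 59.2 -0.0
```

Aligned (tip expected 57.5, 0). Grasp the long bolt.

```bash

python3 -m pendant '[[[0,0,0.8,0,0,0,-0.3],[0,0,0.8,0,0,0,-0.3],[0,0,0.7,0,0,0,-0.3],[0,0,0.5,0,0,0,-0.3],[0,0,0.1,0,0,0,-0.3],[0,0,0,0,0,0,-1],[0,0,0,0,0,0,-1],[0,0,0,0,0,0,-1]]]' 35
python3 -m pendant '[[[0,0,0,0,0,0,-1],[0,0,0,0,0,0,-1],[0,0,0,0,0,0,-1],[0,0,-0.5,0,0,0,-1],[0,0,-1,0,0,0,-1],[0,0,-1,0,0,0,-1],[0,0,-1,0,0,0,-1],[0,0,-1,0,0,0,-1]]]'
python3 go.py 459.5 -137.6 -88.5 31
```

```text
time_s: 34.95
tcp_pos: [0.4483, 0.3261, 0.0853]
eef_rot: [179.9, 0.0, -177.9]
contact_force: [1.0, -0.3, 0.9]
gripper_width: 0.0153
gripper_force: 35.0
time_s: 35.75
tcp_pos: [0.4476, 0.3253, 0.1755]
eef_rot: [-180.0, -0.0, -177.9]
contact_force: [0.6, 0.2, -2.0]
gripper_width: 0.0149
gripper_force: 35.0
now [447.6 325.3 175.5] -177.9 w 0.0149 34.97931182384491 | shift now-yaw [  0.25 -23.15] shift after turn [2.315e+01 1.000e-02] z 7.22 turn -22.35
```

```bash

python3 -m pendant '[[[0,-1,0,0,0,0,-1],[0,-1,0,0,0,0,-1],[0,-1,0,0,0,0,-1],[0,-1,0,0,0,0,-1],[0,-1,0,0,0,0,-1],[0,-1,0,0,0,0,-1],[0,-1,0,0,0,0,-1],[0,-1,0,0,0,0,-1]]]' >/dev/null
python3 -m pendant '[[[0,-1,0,0,0,0,-1],[0,-1,0,0,0,0,-1],[0,-1,0,0,0,0,-1],[0,-1,0,0,0,0,-1],[0,-1,0,0,0,0,-1],[0,-1,0,0,0,0,-1],[0,-1,0,0,0,0,-1],[0,-1,0,0,0,0,-1]]]' >/dev/null
python3 -m pendant '[[[0,-1,0,0,0,0,-1],[0,-1,0,0,0,0,-1],[0,-1,0,0,0,0,-1],[0,-1,0,0,0,0,-1],[0,-1,0,0,0,0,-1],[0,-1,0,0,0,0,-1],[0.1,-1,0,0,0,0,-1],[0.15,-0.15,0,0,0,-1,-1]]]' >/dev/null
python3 -m pendant '[[[0,0,0.2,0,0,-1,-1],[0,0,0.2,0,0,-1,-1],[0,0,0.2,0,0,-1,-1],[0,0,0.2,0,0,-1,-1],[0,0,0.2,0,0,-1,-1],[0,0,0.2,0,0,-1,-1],[0,0,0.2,0,0,-1,-1],[0,0,0.2,0,0,-1,-1]]]' >/dev/null
python3 -m pendant '[[[0,0,0.2,0,0,-1,-1],[0,0,0.2,0,0,-1,-1],[0,0,0.2,0,0,-1,-1],[0,0,0.2,0,0,-1,-1],[0,0,0.2,0,0,-1,-1],[0,0,0.2,0,0,-1,-1],[0,0,0.2,0,0,-1,-1],[0,0,0.2,0,0,-1,-1]]]' >/dev/null
python3 -m pendant '[[[0,0,0.1,0,0,-1,-1],[0,0,0.1,0,0,-1,-1],[0,0,0.1,0,0,-1,-1],[0,0,0.1,0,0,-1,-1],[0,0,0.1,0,0,-1,-1],[0,0,0,0,0,-0.35,-1],[0,0,0,0,0,0,-1],[0,0,0,0,0,0,-1]]]' >/dev/null
python3 go.py 459.5 -137.6 -88.5 31
python3 -c "
from h import *
c=snap('wrist','w3c');tip(c);bolts(snap('top','t3'),roi=(192,226,276,321))"
```

```text
now [ 459.9 -137.5  100.6] -88.6 w 0.0151 34.979451298713684 | shift now-yaw [0.   0.02] shift after turn [0.   0.02] z 3.48 turn -0.02
tip px 321.5 0 tool xy mm 122.3 -0.6
bolt [268. 302.] [432.3 145.2  66.   36.   -1.2] green None steel [437. 145.]
bolt [220. 249.] [ 5.891e+02  2.741e+02  9.030e+01  2.530e+01 -5.000e-01] green [617. 280.] steel [571. 276.]
bolt [201. 250.] [587.2 327.8 116.   25.7   2.8] green [627. 335.] steel [569. 330.]
```

```bash
sed -i 's/m\[:,380:\]=0/m[:,380:]=0;m[:120]=0/' h.py; python3 -c "from h import *;tip(load('w3c'))"
python3 -m pendant '[[[0,0,0.8,0,0,0,-1],[0,0,0.8,0,0,0,-1],[0,0,0.8,0,0,0,-1],[0,0,0.5,0,0,0,-1],[0,0,0,0,0,0,-1],[0,0,0,0,0,0,-1],[0,0,0,0,0,0,-1],[0,0,0,0,0,0,-1]]]'
```

```text
tip px 325.5 174 tool xy mm 60.4 1.0
time_s: 41.45
tcp_pos: [0.4606, -0.1371, 0.0433]
eef_rot: [-179.9, 0.0, -88.5]
contact_force: [-0.1, 0.4, -1.5]
gripper_width: 0.0152
gripper_force: 35.0
```

```bash

python3 -m pendant '[[[0,0,0.4,0,0,0,-1],[0,0,0.15,0,0,0,-1],[0,0,0,0,0,0,-1],[0,0,0,0,0,0,-0.3],[0,0,0,0,0,0,-0.3],[0,0,0,0,0,0,-0.3],[0,0,0,0,0,0,-0.3],[0,0,0,0,0,0,-0.3]]]'
python3 -m pendant '[[[0,0,-0.5,0,0,0,-0.3],[0,0,-1,0,0,0,-0.3],[0,0,-1,0,0,0,-0.3],[0,0,-1,0,0,0,-0.3],[0,0,-1,0,0,0,-0.3],[0,0,-1,0,0,0,-0.3],[0,0,-1,0,0,0,-0.3],[0,0,-1,0,0,0,-0.3]]]'
python3 go.py 589.5 275.4 -174.5 85
```

```text
time_s: 42.25
tcp_pos: [0.4602, -0.1372, 0.0317]
eef_rot: [-180.0, -0.0, -88.5]
contact_force: [0.5, -0.9, 0.3]
gripper_width: 0.0304
gripper_force: 0.0
time_s: 43.05
tcp_pos: [0.4599, -0.1372, 0.1833]
eef_rot: [-180.0, 0.0, -88.5]
contact_force: [0.3, 0.0, 0.0]
gripper_width: 0.0308
gripper_force: 0.0
now [ 459.9 -137.2  183.3] -88.5 w 0.0308 0.0 | shift now-yaw [-20.45  -7.02] shift after turn [-8.43 19.91] z 4.92 turn 21.5
```

```bash

python3 -m pendant '[[[-1,-0.35,0,0,0,0,-0.3],[-1,-0.35,0,0,0,0,-0.3],[-1,-0.35,0,0,0,0,-0.3],[-1,-0.35,0,0,0,0,-0.3],[-1,-0.35,0,0,0,0,-0.3],[-1,-0.35,0,0,0,0,-0.3],[-1,-0.35,0,0,0,0,-0.3],[-1,-0.35,0,0,0,0,-0.3]]]' >/dev/null
python3 -m pendant '[[[-1,-0.35,0,0,0,0,-0.3],[-1,-0.35,0,0,0,0,-0.3],[-1,-0.35,0,0,0,0,-0.3],[-1,-0.35,0,0,0,0,-0.3],[-1,-0.35,0,0,0,0,-0.3],[-1,-0.35,0,0,0,0,-0.3],[-1,-0.35,0,0,0,0,-0.3],[-1,-0.35,0,0,0,0,-0.3]]]' >/dev/null
python3 -m pendant '[[[-1,-0.35,0,0,0,0,-0.3],[-1,-0.35,0,0,0,0,-0.3],[-1,-0.35,0,0,0,0,-0.3],[-1,-0.35,0,0,0,0,-0.3],[-0.45,0,0,0,0,1,-0.3],[0,0,0,0,0,1,-0.3],[0,0,0,0,0,1,-0.3],[0,0,0,0,0,1,-0.3]]]' >/dev/null
python3 -m pendant '[[[0,0,0.1,0,0,1,-0.3],[0,0,0.1,0,0,1,-0.3],[0,0,0.1,0,0,1,-0.3],[0,0,0.1,0,0,1,-0.3],[0,0,0.1,0,0,1,-0.3],[0,0,0.1,0,0,1,-0.3],[0,0,0.1,0,0,1,-0.3],[0,0,0.1,0,0,1,-0.3]]]' >/dev/null
python3 -m pendant '[[[0,0,0.1,0,0,1,-0.3],[0,0,0.1,0,0,1,-0.3],[0,0,0.1,0,0,1,-0.3],[0,0,0.1,0,0,1,-0.3],[0,0,0.1,0,0,1,-0.3],[0,0,0.1,0,0,1,-0.3],[0,0,0.1,0,0,1,-0.3],[0,0,0.1,0,0,1,-0.3]]]' >/dev/null
python3 -m pendant '[[[0,0,0,0,0,1,-0.3],[0,0,0,0,0,0.5,-0.3],[0,0,0,0,0,0,-0.3],[0,0,0,0,0,0,-0.3],[0,0,0,0,0,0,-0.3],[0,0,0,0,0,0,-0.3],[0,0,0,0,0,0,-0.3],[0,0,0,0,0,0,-0.3]]]' >/dev/null
python3 go.py 589.5 275.4 -174.5 85
python3 -c "
from h import *
c=snap('wrist','w4b');s=snap('side','s4b')
a=np.hstack([cv2.resize(c['frame'],(400,300),interpolation=3),cv2.resize(s['frame'][160:410,230:480],(300,300),interpolation=2)]);cv2.imwrite('pics/v4.png',a)"
```

```text
now [589.2 275.4 149.6] -174.5 w 0.0305 0.0 | shift now-yaw [-0.01 -0.  ] shift after turn [-0.01 -0.  ] z 3.23 turn 0.0
```

View pics/v4.png

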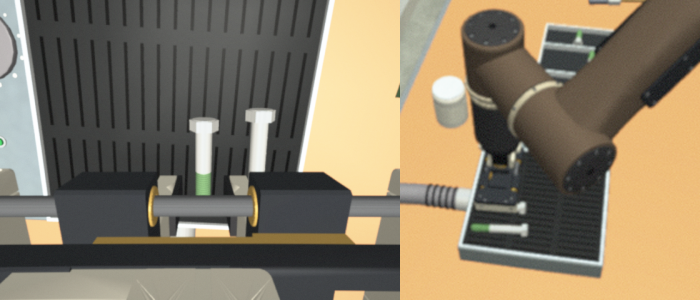

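```bash

python3 -m pendant '[[[0,0,0.9,0,0,0,-0.3],[0,0,0.9,0,0,0,-0.3],[0,0,0.8,0,0,0,-0.3],[0,0,0.5,0,0,0,-0.3],[0,0,0.1,0,0,0,-0.3],[0,0,0,0,0,0,-1],[0,0,0,0,0,0,-1],[0,0,0,0,0,0,-1]]]' 35
python3 -m pendant '[[[0,0,0,0,0,0,-1],[0,0,0,0,0,0,-1],[0,0,0,0,0,0,-1],[0,0,-0.5,0,0,0,-1],[0,0,-1,0,0,0,-1],[0,0,-1,0,0,0,-1],[0,0,-1,0,0,0,-1],[0,0,-1,0,0,0,-1]]]'
python3 go.py 552.6 -258 -88.5 31
```

```text
time_s: 48.75
tcp_pos: [0.5897, 0.2758, 0.0865]
eef_rot: [179.9, 0.1, -174.5]
contact_force: [0.8, 0.1, 0.4]
gripper_width: 0.0147
gripper_force: 35.0
time_s: 49.55
tcp_pos: [0.5887, 0.275, 0.1764]
eef_rot: [-180.0, -0.1, -174.5]
contact_force: [0.3, 0.8, -1.6]
gripper_width: 0.0151
gripper_force: 35.0
now [588.7 275.  176.4] -174.5 w 0.0151 34.98528063297272 | shift now-yaw [  4.35 -26.35] shift after turn [26.59  2.5 ] z 7.27 turn -21.5
```

```bash

python3 -m pendant '[[[0.17,-1,0,0,0,0,-1],[0.17,-1,0,0,0,0,-1],[0.17,-1,0,0,0,0,-1],[0.17,-1,0,0,0,0,-1],[0.17,-1,0,0,0,0,-1],[0.17,-1,0,0,0,0,-1],[0.17,-1,0,0,0,0,-1],[0.17,-1,0,0,0,0,-1]]]' >/dev/null
python3 -m pendant '[[[0.17,-1,0,0,0,0,-1],[0.17,-1,0,0,0,0,-1],[0.17,-1,0,0,0,0,-1],[0.17,-1,0,0,0,0,-1],[0.17,-1,0,0,0,0,-1],[0.17,-1,0,0,0,0,-1],[0.17,-1,0,0,0,0,-1],[0.17,-1,0,0,0,0,-1]]]' >/dev/null
python3 -m pendant '[[[0.17,-1,0,0,0,0,-1],[0.17,-1,0,0,0,0,-1],[0.17,-1,0,0,0,0,-1],[0.17,-1,0,0,0,0,-1],[0.17,-1,0,0,0,0,-1],[0.17,-1,0,0,0,0,-1],[0.17,-1,0,0,0,0,-1],[0.17,-1,0,0,0,0,-1]]]' >/dev/null
python3 -m pendant '[[[0.13,-1,0,0,0,0,-1],[0.13,-1,0,0,0,0,-1],[0,-0.35,0,0,0,-1,-1],[0,0,0.2,0,0,-1,-1],[0,0,0.2,0,0,-1,-1],[0,0,0.2,0,0,-1,-1],[0,0,0.2,0,0,-1,-1],[0,0,0.2,0,0,-1,-1]]]' >/dev/null
python3 -m pendant '[[[0,0,0.2,0,0,-1,-1],[0,0,0.2,0,0,-1,-1],[0,0,0.2,0,0,-1,-1],[0,0,0.2,0,0,-1,-1],[0,0,0.2,0,0,-1,-1],[0,0,0.2,0,0,-1,-1],[0,0,0.2,0,0,-1,-1],[0,0,0.2,0,0,-1,-1]]]' >/dev/null
python3 -m pendant '[[[0,0,0.1,0,0,-1,-1],[0,0,0.1,0,0,-1,-1],[0,0,0.1,0,0,-1,-1],[0,0,0.1,0,0,-1,-1],[0,0,0.1,0,0,-1,-1],[0,0,0.1,0,0,-1,-1],[0,0,0.1,0,0,-1,-1],[0,0,0,0,0,-0.5,-1]]]' >/dev/null
python3 go.py 552.6 -258 -88.5 31
python3 - <<'E'
from h import *
c=snap('wrist','w4c')
t=snap('top','t4');bolts(t,roi=(192,226,276,321))
a=np.hstack([cv2.resize(c['frame'],(400,300),interpolation=3),cv2.resize(t['frame'][200:350,180:380],(400,300),interpolation=2)]);cv2.imwrite('pics/v4c.png',a)
E
```

```text
now [ 552.8 -258.2  109.2] -88.3 w 0.0148 34.98440623283386 | shift now-yaw [-0.01  0.01] shift after turn [-0.01  0.01] z 3.91 turn 0.04
bolt [201. 251.] [586.4 335.  116.5  28.1   9.9] green [627. 335.] steel [569. 330.]
```

View pics/v4c.png

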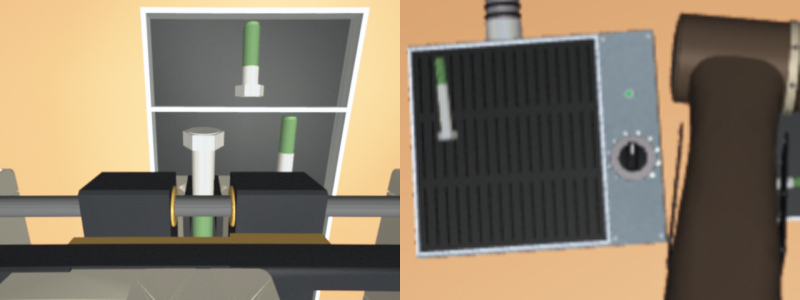

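```bash

python3 -m pendant '[[[0,0,0.9,0,0,0,-1],[0,0,0.9,0,0,0,-1],[0,0,0.9,0,0,0,-1],[0,0,0.7,0,0,0,-1],[0,0,0.4,0,0,0,-1],[0,0,0.1,0,0,0,-1],[0,0,0,0,0,0,-1],[0,0,0,0,0,0,-1]]]'
python3 -m pendant '[[[0,0,0,0,0,0,-0.3],[0,0,0,0,0,0,-0.3],[0,0,0,0,0,0,-0.3],[0,0,0,0,0,0,-0.3],[0,0,-0.5,0,0,0,-0.3],[0,0,-1,0,0,0,-0.3],[0,0,-1,0,0,0,-0.3],[0,0,-1,0,0,0,-0.3]]]'
python3 go.py 587.5 329 -174 85
```

```text
time_s: 55.25
tcp_pos: [0.554, -0.2576, 0.0323]
eef_rot: [-179.9, -0.0, -88.5]
contact_force: [-1.0, 0.5, -1.8]
gripper_width: 0.0153
gripper_force: 35.0
time_s: 56.05
tcp_pos: [0.5535, -0.2576, 0.1031]
eef_rot: [-180.0, -0.0, -88.5]
contact_force: [0.6, -0.5, 0.5]
gripper_width: 0.0304
gripper_force: 0.0
now [ 553.5 -257.6  103.1] -88.5 w 0.0304 0.0 | shift now-yaw [-29.27  -2.48] shift after turn [-4.75 28.99] z 0.9 turn 21.38
```

```bash

python3 -m pendant '[[[-1,-0.1,-0.5,0,0,0,-0.3],[-1,-0.1,-0.5,0,0,0,-0.3],[-1,-0.1,-0.5,0,0,0,-0.3],[-1,-0.1,-0.5,0,0,0,-0.3],[-1,-0.1,-0.5,0,0,0,-0.3],[-1,-0.1,-0.5,0,0,0,-0.3],[-1,-0.1,-0.5,0,0,0,-0.3],[-1,-0.1,-0.5,0,0,0,-0.3]]]' >/dev/null
python3 -m pendant '[[[-1,-0.1,0,0,0,0,-0.3],[-1,-0.1,0,0,0,0,-0.3],[-1,-0.1,0,0,0,0,-0.3],[-1,-0.1,0,0,0,0,-0.3],[-1,-0.1,0,0,0,0,-0.3],[-1,-0.1,0,0,0,0,-0.3],[-1,-0.1,0,0,0,0,-0.3],[-1,-0.1,0,0,0,0,-0.3]]]' >/dev/null
python3 -m pendant '[[[-1,-0.1,0,0,0,0,-0.3],[-1,-0.1,0,0,0,0,-0.3],[-1,-0.1,0,0,0,0,-0.3],[-1,-0.1,0,0,0,0,-0.3],[-1,-0.1,0,0,0,0,-0.3],[-1,-0.1,0,0,0,0,-0.3],[-1,-0.1,0,0,0,0,-0.3],[-1,-0.1,0,0,0,0,-0.3]]]' >/dev/null
python3 -m pendant '[[[-1,-0.1,0,0,0,0,-0.3],[-1,0,0,0,0,0,-0.3],[-1,0,0,0,0,0,-0.3],[-1,0,0,0,0,0,-0.3],[-1,0,0,0,0,0,-0.3],[-0.27,0,0,0,0,1,-0.3],[0,0,0,0,0,1,-0.3],[0,0,0,0,0,1,-0.3]]]' >/dev/null
python3 -m pendant '[[[0,0,0.1,0,0,1,-0.3],[0,0,0.1,0,0,1,-0.3],[0,0,0.1,0,0,1,-0.3],[0,0,0.1,0,0,1,-0.3],[0,0,0.1,0,0,1,-0.3],[0,0,0.1,0,0,1,-0.3],[0,0,0.1,0,0,1,-0.3],[0,0,0.1,0,0,1,-0.3]]]' >/dev/null
python3 -m pendant '[[[0,0,0.1,0,0,1,-0.3],[0,0,0.1,0,0,1,-0.3],[0,0,0.1,0,0,1,-0.3],[0,0,0.1,0,0,1,-0.3],[0,0,0.1,0,0,1,-0.3],[0,0,0.1,0,0,1,-0.3],[0,0,0.1,0,0,1,-0.3],[0,0,0.1,0,0,1,-0.3]]]' >/dev/null
python3 -m pendant '[[[0,0,0,0,0,1,-0.3],[0,0,0,0,0,1,-0.3],[0,0,0,0,0,0.4,-0.3],[0,0,0,0,0,0,-0.3],[0,0,0,0,0,0,-0.3],[0,0,0,0,0,0,-0.3],[0,0,0,0,0,0,-0.3],[0,0,0,0,0,0,-0.3]]]' >/dev/null
python3 go.py 587.5 329 -174 85
python3 -c "
from h import *
c=snap('wrist','w5b')
cv2.imwrite('pics/v5.png',cv2.resize(c['frame'],(400,300),interpolation=3))"
```

```text
now [588.  329.  149.6] -174.1 w 0.0304 0.0 | shift now-yaw [0.02 0.  ] shift after turn [0.02 0.  ] z 3.23 turn -0.02
```

View pics/v5.png

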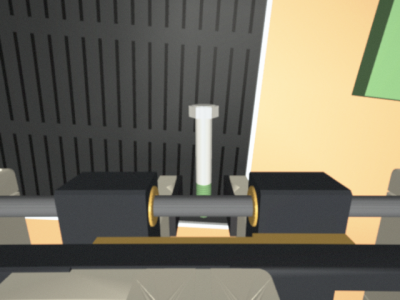

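```bash

python3 -m pendant '[[[0,0,0.9,0,0,0,-0.38],[0,0,0.9,0,0,0,-0.38],[0,0,0.8,0,0,0,-0.38],[0,0,0.5,0,0,0,-0.38],[0,0,0.1,0,0,0,-0.38],[0,0,0,0,0,0,-1],[0,0,0,0,0,0,-1],[0,0,0,0,0,0,-1]]]' 35
python3 -m pendant '[[[0,0,0,0,0,0,-1],[0,0,0,0,0,0,-1],[0,0,0,0,0,0,-1],[0,0,-0.5,0,0,0,-1],[0,0,-1,0,0,0,-1],[0,0,-1,0,0,0,-1],[0,0,-1,0,0,0,-1],[0,0,-1,0,0,0,-1]]]'
python3 go.py 549.5 -135.4 -88.5 31
```

```text
time_s: 62.5
tcp_pos: [0.5885, 0.3294, 0.0865]
eef_rot: [179.9, 0.1, -174.1]
contact_force: [-0.1, 0.2, 0.5]
gripper_width: 0.015
gripper_force: 35.0
time_s: 63.3
tcp_pos: [0.5874, 0.3286, 0.1762]
eef_rot: [-180.0, -0.1, -174.1]
contact_force: [-0.0, 1.5, -2.0]
gripper_width: 0.0151
gripper_force: 35.0
now [587.4 328.6 176.2] -174.1 w 0.0151 35.000426173210144 | shift now-yaw [  4.27 -22.88] shift after turn [23.14  2.5 ] z 7.26 turn -21.4
```

```bash

python3 -m pendant '[[[0.19,-1,0,0,0,0,-1],[0.19,-1,0,0,0,0,-1],[0.19,-1,0,0,0,0,-1],[0.19,-1,0,0,0,0,-1],[0.19,-1,0,0,0,0,-1],[0.19,-1,0,0,0,0,-1],[0.19,-1,0,0,0,0,-1],[0.19,-1,0,0,0,0,-1]]]' >/dev/null
python3 -m pendant '[[[0.19,-1,0,0,0,0,-1],[0.19,-1,0,0,0,0,-1],[0.19,-1,0,0,0,0,-1],[0.19,-1,0,0,0,0,-1],[0.19,-1,0,0,0,0,-1],[0.19,-1,0,0,0,0,-1],[0.19,-1,0,0,0,0,-1],[0.19,-1,0,0,0,0,-1]]]' >/dev/null
python3 -m pendant '[[[0.19,-1,0,0,0,0,-1],[0.19,-1,0,0,0,0,-1],[0.19,-1,0,0,0,0,-1],[0.19,-1,0,0,0,0,-1],[0.19,-1,0,0,0,0,-1],[0.19,-1,0,0,0,0,-1],[0.09,-0.88,0,0,0,0,-1],[0,0,0.2,0,0,-1,-1]]]' >/dev/null
python3 -m pendant '[[[0,0,0.2,0,0,-1,-1],[0,0,0.2,0,0,-1,-1],[0,0,0.2,0,0,-1,-1],[0,0,0.2,0,0,-1,-1],[0,0,0.2,0,0,-1,-1],[0,0,0.2,0,0,-1,-1],[0,0,0.2,0,0,-1,-1],[0,0,0.2,0,0,-1,-1]]]' >/dev/null
python3 -m pendant '[[[0,0,0.2,0,0,-1,-1],[0,0,0.2,0,0,-1,-1],[0,0,0.2,0,0,-1,-1],[0,0,0.2,0,0,-1,-1],[0,0,0.2,0,0,-1,-1],[0,0,0.2,0,0,-1,-1],[0,0,0.2,0,0,-1,-1],[0,0,0.2,0,0,-1,-1]]]' >/dev/null
python3 -m pendant '[[[0,0,0,0,0,-1,-1],[0,0,0,0,0,-1,-1],[0,0,0,0,0,-1,-1],[0,0,0,0,0,-1,-1],[0,0,0,0,0,-0.4,-1],[0,0,0,0,0,0,-1],[0,0,0,0,0,0,-1],[0,0,0,0,0,0,-1]]]' >/dev/null
python3 go.py 549.5 -135.4 -88.5 31
python3 - <<'E'
from h import *
c=snap('wrist','w5c')
t=snap('top','t5')
a=np.hstack([cv2.resize(c['frame'],(400,300),interpolation=3),cv2.resize(t['frame'][200:350,180:380],(400,300),interpolation=2)]);cv2.imwrite('pics/v5c.png',a)
E
```

```text
now [ 550.1 -135.1  107.6] -88.5 w 0.0149 34.9996554851532 | shift now-yaw [0.02 0.03] shift after turn [0.02 0.03] z 3.83 turn -0.01
```

View pics/v5c.png

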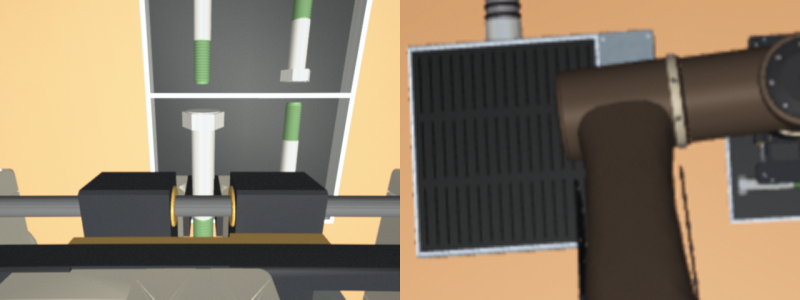

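```bash

python3 -m pendant '[[[-0.1,0,0.9,0,0,0,-1],[0,0,0.9,0,0,0,-1],[0,0,0.9,0,0,0,-1],[0,0,0.7,0,0,0,-1],[0,0,0.3,0,0,0,-1],[0,0,0.1,0,0,0,-1],[0,0,0,0,0,0,-1],[0,0,0,0,0,0,-1]]]'
python3 -m pendant '[[[0,0,0,0,0,0,-0.3],[0,0,0,0,0,0,-0.3],[0,0,0,0,0,0,-0.3],[0,0,0,0,0,0,-0.3],[0,0,-0.5,0,0,0,-0.3],[0,0,-1,0,0,0,-0.3],[0,0,-1,0,0,0,-0.3],[0,0,-1,0,0,0,-0.3]]]'
python3 -m pendant '[[[-1,0.5,-1,0,0,0,-0.3],[-1,0.5,-1,0,0,0,-0.3],[-1,0.5,-1,0,0,0,-0.3],[-1,0.5,-1,0,0,0,-0.3],[-1,0.5,-1,0,0,0,-0.3],[-1,0.5,-1,0,0,0,-0.3],[-1,0.5,-1,0,0,0,-0.3],[-1,0.5,-1,0,0,0,-0.3]]]'
python3 - <<'E'
from h import *
c=snap('wrist','w6');t=snap('top','t6');s=snap('side','s6')
a=np.hstack([cv2.resize(c['frame'],(400,300),interpolation=3),cv2.resize(s['frame'][170:320,310:460],(300,300),interpolation=2)])
cv2.imwrite('pics/v6.png',a)
E
```

```text
time_s: 69.0
tcp_pos: [0.5507, -0.1329, 0.0323]
eef_rot: [-179.9, -0.0, -88.5]
contact_force: [-0.4, 0.2, -2.3]
gripper_width: 0.0151
gripper_force: 35.0
time_s: 69.8
tcp_pos: [0.5502, -0.133, 0.103]
eef_rot: [-180.0, -0.0, -88.5]
contact_force: [0.6, 0.0, 0.4]
gripper_width: 0.0307
gripper_force: 0.0
time_s: 70.6
tcp_pos: [0.4652, 0.0254, 0.2633]
eef_rot: [-179.9, 0.0, -88.5]
contact_force: [0.8, 0.6, 0.0]
gripper_width: 0.0309
gripper_force: 0.0
```

View pics/v6.png

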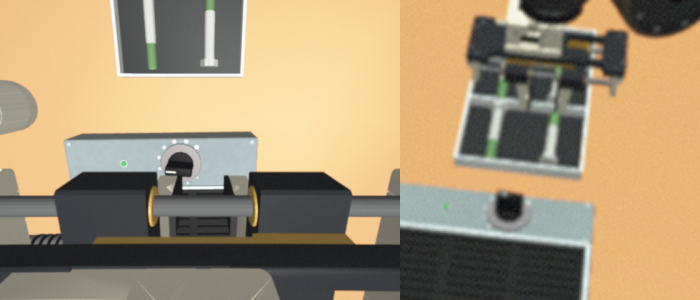

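```bash

python3 -m pendant '[[[0,0,0,0,0,1,-0.3],[0,0,0,0,0,1,-0.3],[0,0,0,0,0,1,-0.3],[0,0,0,0,0,1,-0.3],[0,0,0,0,0,1,-0.3],[0,0,0,0,0,1,-0.3],[0,0,0,0,0,1,-0.3],[0,0,0,0,0,1,-0.3]]]' >/dev/null
python3 -m pendant '[[[0,0,0,0,0,1,-0.3],[0,0,0,0,0,1,-0.3],[0,0,0,0,0,1,-0.3],[0,0,0,0,0,1,-0.3],[0,0,0,0,0,1,-0.3],[0,0,0,0,0,1,-0.3],[0,0,0,0,0,1,-0.3],[0,0,0,0,0,1,-0.3]]]' >/dev/null
python3 -m pendant '[[[0,0,0,0,0,1,-0.3],[0,0,0,0,0,1,-0.3],[0,0,0,0,0,1,-0.3],[0,0,0,0,0,1,-0.3],[0,0,0,0,0,1,-0.3],[0,0,0,0,0,1,-0.3],[0,0,0,0,0,0.85,-0.3],[-1,0.3,0,0,0,0,-0.3]]]' >/dev/null
python3 -m pendant '[[[-1,0.3,0,0,0,0,-0.3],[-1,0.3,0,0,0,0,-0.3],[-1,0.3,0,0,0,0,-0.3],[-1,0.3,0,0,0,0,-0.3],[-1,0.3,0,0,0,0,-0.3],[-1,0.2,0,0,0,0,-0.3],[0,0,0,0,0,0,-0.3],[0,0,0,0,0,0,-0.3]]]'
python3 - <<'E'
from h import *
c=snap('wrist','w7');s=snap('side','s7')
a=np.hstack([cv2.resize(c['frame'],(400,300),interpolation=3),cv2.resize(c['frame'][60:260,200:440],(360,300),interpolation=2)])
cv2.imwrite('pics/v7.png',a)
E
```

```text
time_s: 73.95
tcp_pos: [0.6056, 0.0645, 0.2604]
eef_rot: [-180.0, -0.1, -179.9]
contact_force: [-1.1, 0.0, 0.4]
gripper_width: 0.0307
gripper_force: 0.0
```

View pics/v7.png

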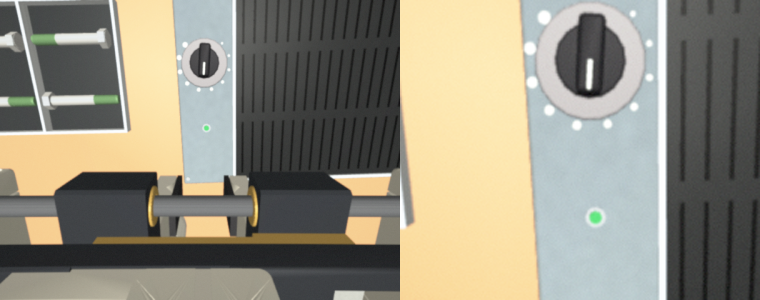

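```bash
python3 - <<'E'
from h import *
c=load('w7')
f=lambda u,v:(200+(u-400)*2/3,60+v*2/3)
print('skirt',cast(c,[f(590,61)],.070)*1000,'bar',cast(c,[f(592,14),f(589,93)],.104)*1000,'mark',cast(c,[f(590.5,60),f(589,91)],.104)*1000)
t=load('top');g=lambda u,v:(180+u/5,215+v/5)
print('top skirt',cast(t,[g(583,320)],.068)*1000,'mark',cast(t,[g(580,310),g(579,285)],.104)*1000)
E
python3 go.py 498 64.5 -179.5 100
```

```text
skirt [[498.87946994  64.78596522  70.        ]] bar [[480.96937569  65.54830909 104.        ]
 [517.89678523  64.17397089 104.        ]] mark [[502.13250192  64.88499106 104.        ]
 [516.92719832  64.17118065 104.        ]]
top skirt [[496.60737341  66.09094243  68.        ]] mark [[500.12885706  65.90251172 104.        ]
 [513.7522528   66.1130293  104.        ]]
now [605.2  64.6 261.2] -179.9 w 0.0303 0.0 | shift now-yaw [5.36 0.  ] shift after turn [5.36 0.04] z 8.06 turn -0.1
```

```bash

python3 -m pendant '[[[0.9,0,0.8,0,0,0,-0.2],[0.9,0,0.8,0,0,0,-0.2],[0.9,0,0.8,0,0,0,-0.2],[0.9,0,0.8,0,0,0,-0.2],[0.9,0,0.8,0,0,0,-0.2],[0.81,0,0,0,0,0.5,-0.2],[0,0,0,0,0,0,-0.2],[0,0,0,0,0,0,-0.2]]]'
python3 -m pendant '[[[0,0,0.8,0,0,0,-0.2],[0,0,0.8,0,0,0,-0.2],[0,0,0.8,0,0,0,-0.2],[0,0,0.8,0,0,0,-0.2],[0,0,0.5,0,0,0,-0.2],[0,0,0.3,0,0,0,-0.2],[0,0,0,0,0,0,-1],[0,0,0,0,0,0,-1]]]' 20
python3 -m pendant '[[[0,0,0,0,0,0,-1],[0,0,0,0,0,0,-1],[0,0,0,0,0,0,-1],[0,0,0,0,0,0,-1],[0,0,0,0,0,0,-1],[0,0,0,0,0,-1,-1],[0,0,0,0,0,-1,-1],[0,0,0,0,0,-1,-1]]]'
```

```text
time_s: 74.85
tcp_pos: [0.4998, 0.065, 0.1824]
eef_rot: [180.0, 0.1, 178.2]
contact_force: [0.2, 0.9, -0.1]
gripper_width: 0.0353
gripper_force: 0.0
time_s: 75.65
tcp_pos: [0.5001, 0.0651, 0.102]
eef_rot: [180.0, 0.0, 178.1]
contact_force: [-0.3, -0.9, -0.2]
gripper_width: 0.024
gripper_force: 0.0
time_s: 76.45
tcp_pos: [0.5002, 0.0658, 0.1023]
eef_rot: [179.9, 0.1, -169.7]
contact_force: [-1.9, 7.0, 4.5]
gripper_width: 0.014
gripper_force: 20.0
```

```bash

python3 -m pendant '[[[0,0,0,0,0,-1,-1],[0,0,0,0,0,-1,-1],[0,0,0,0,0,-1,-1],[0,0,0,0,0,-1,-1],[0,0,0,0,0,-1,-1],[0,0,0,0,0,-1,-1],[0,0,0,0,0,-1,-1],[0,0,0,0,0,-1,-1]]]'
python3 -m pendant '[[[0,0,0,0,0,-1,-1],[0,0,0,0,0,-1,-1],[0,0,0,0,0,-1,-1],[0,0,0,0,0,-1,-1],[0,0,0,0,0,-1,-1],[0,0,0,0,0,-1,-1],[0,0,0,0,0,-1,-1],[0,0,0,0,0,-1,-1]]]'
python3 -m pendant '[[[0,0,0,0,0,-1,-1],[0,0,0,0,0,-1,-1],[0,0,0,0,0,-1,-1],[0,0,0,0,0,-1,-1],[0,0,0,0,0,-1,-1],[0,0,0,0,0,-1,-1],[0,0,0,0,0,-1,-1],[0,0,0,0,0,-1,-1]]]'
python3 -m pendant '[[[0,0,0,0,0,-1,-1],[0,0,0,0,0,-1,-1],[0,0,0,0,0,-1,-1],[0,0,0,0,0,-1,-1],[0,0,0,0,0,-1,-1],[0,0,0,0,0,-0.5,-1],[0,0,0,0,0,0,-1],[0,0,0,0,0,0,-1]]]'
python3 -c "
from plant import r;print(r.get_state()['moment'])"
```

```text
time_s: 77.25
tcp_pos: [0.4999, 0.0663, 0.1023]
eef_rot: [180.0, 0.1, -137.7]
contact_force: [-4.9, 10.3, 7.6]
gripper_width: 0.0142
gripper_force: 20.0
time_s: 78.05
tcp_pos: [0.4995, 0.0666, 0.1022]
eef_rot: [180.0, 0.1, -105.7]
contact_force: [-8.2, 12.7, 8.7]
gripper_width: 0.014
gripper_force: 20.0
time_s: 78.85
tcp_pos: [0.4989, 0.0665, 0.1022]
eef_rot: [-180.0, 0.1, -73.7]
contact_force: [-11.1, 12.9, 10.6]
gripper_width: 0.0138
gripper_force: 20.0
time_s: 79.65
tcp_pos: [0.4986, 0.0663, 0.1022]
eef_rot: [-180.0, 0.1, -51.9]
contact_force: [-11.8, 12.3, 12.2]
gripper_width: 0.0138
gripper_force: 20.0
[4.69626243 4.46196301 0.02267206]
```

```bash
M="from plant import r;s=r.get_state();print(s['moment'][2],s['eef_rot'][2])"
python3 -m pendant '[[[0,0,0,0,0,-0.4,-1],[0,0,0,0,0,-0.4,-1],[0,0,0,0,0,-0.4,-1],[0,0,0,0,0,-0.4,-1],[0,0,0,0,0,0,-1],[0,0,0,0,0,0,-1],[0,0,0,0,0,0,-1],[0,0,0,0,0,0,-1]]]' >/dev/null
python3 -c "$M"
python3 -m pendant '[[[0,0,0,0,0,-0.3,-1],[0,0,0,0,0,-0.3,-1],[0,0,0,0,0,0,-1],[0,0,0,0,0,0,-1],[0,0,0,0,0,0,-1],[0,0,0,0,0,0,-1],[0,0,0,0,0,0,-1],[0,0,0,0,0,0,-1]]]' >/dev/null
python3 -c "$M"
```

```text
0.04033265338571747 -45.490673126637354
0.08068459042684561 -43.09464043653405
```

```bash
M="from plant import r;s=r.get_state();print(s['moment'][2],s['eef_rot'][2],s['contact_force'])"
python3 -m pendant '[[[0,0,0,0,0,-0.3,-1],[0,0,0,0,0,-0.3,-1],[0,0,0,0,0,0,-1],[0,0,0,0,0,0,-1],[0,0,0,0,0,0,-1],[0,0,0,0,0,0,-1],[0,0,0,0,0,0,-1],[0,0,0,0,0,0,-1]]]' >/dev/null
python3 -c "$M"
python3 -m pendant '[[[0,0,0,0,0,-0.3,-1],[0,0,0,0,0,-0.3,-1],[0,0,0,0,0,0,-1],[0,0,0,0,0,0,-1],[0,0,0,0,0,0,-1],[0,0,0,0,0,0,-1],[0,0,0,0,0,0,-1],[0,0,0,0,0,0,-1]]]' >/dev/null
python3 -c "$M"
```

```text
-0.445411222861143 -40.74122919463282 [-10.57271706  11.76109153  11.65115206]
-0.4675513583194461 -38.349002568590166 [-9.12878687  9.98334052 10.40233993]
```

```bash

python3 -m pendant '[[[0,0,0,0,0,0,-0.2],[0,0,0,0,0,0,-0.2],[0,0,0,0,0,0,-0.2],[0,0,0,0,0,0,-0.2],[0,0,-0.3,0,0,0,-0.2],[0,0,-1,0,0,0,-0.2],[0,0,-1,0,0,0,-0.2],[0,0,-1,0,0,0,-0.2]]]'
python3 -m pendant '[[[-1,0,-1,0,0,0,-0.2],[-1,0,-1,0,0,0,-0.2],[-1,0,-1,0,0,0,-0.2],[-1,0,-1,0,0,0,-0.2],[-1,0,-1,0,0,0,-0.2],[0,0,0,0,0,0,-0.2],[0,0,0,0,0,0,-0.2],[0,0,0,0,0,0,-0.2]]]'
python3 - <<'E'
from h import *
c=snap('wrist','w8');t=snap('top','t8')
a=np.hstack([cv2.resize(c['frame'],(400,300),interpolation=3),cv2.resize(t['frame'][215:325,285:475],(400,232),interpolation=2).repeat(1,0)]) if 0 else None
b=cv2.resize(t['frame'][215:325,285:475],(400,232),interpolation=2);b=np.vstack([b,np.zeros((68,400,3),np.uint8)])
cv2.imwrite('pics/v8.png',np.hstack([cv2.resize(c['frame'],(400,300),interpolation=3),b]))
E
```

```text
time_s: 83.65
tcp_pos: [0.4997, 0.0648, 0.1686]
eef_rot: [180.0, -0.0, -38.3]
contact_force: [1.1, 0.3, 0.3]
gripper_width: 0.035
gripper_force: 0.0
time_s: 84.45
tcp_pos: [0.421, 0.1266, 0.2671]
eef_rot: [180.0, 0.0, -38.3]
contact_force: [-1.2, 0.0, -0.6]
gripper_width: 0.0349
gripper_force: 0.0
```

View pics/v8.png

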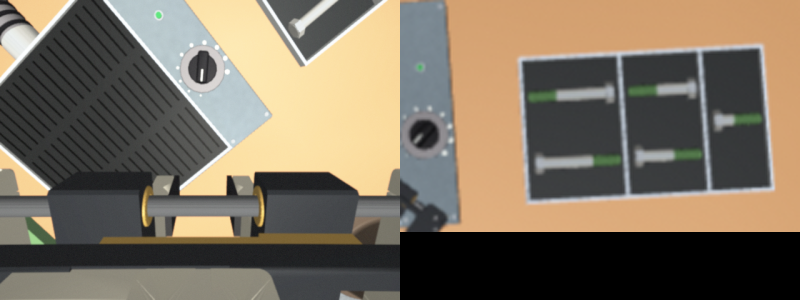

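```bash
python3 - <<'E'
from h import *
c=load('w8');f=c['frame'];a=f[60:160,260:390];cv2.imwrite('pics/v9.png',cv2.resize(a,(780,600),interpolation=2))
# white mark
R=f[90:135,312:338].min(2)>170
v,u=np.nonzero(R);w=cast(c,np.c_[u+312,v+90],.104)[:,:2]*1000
d=np.linalg.svd(w-w.mean(0))[2][0];print('mark',len(w),w.mean(0),np.degrees(np.arctan2(d[1],d[0])))
# box yaw from the deck/grille rim and box outer edge
h=cv2.cvtColor(f,cv2.COLOR_BGR2HSV);m=~((h[...,0]<22)&(h[...,1]>70))
E1=[(np.nonzero(m[v,:450])[0].max(),v) for v in range(20,110,5)]
w=cast(c,E1,.06);p=np.polyfit(w[:,0],w[:,1],1);print('edge -y side angle',np.degrees(np.arctan(p[0])),np.abs(np.polyval(p,w[:,0])-w[:,1]).max())
E
```

```text
mark 108 [487.83950923  72.435024  ] 169.24544861364402
edge -y side angle -34.82625559398615 0.027753562255701955
```

View pics/v9.png

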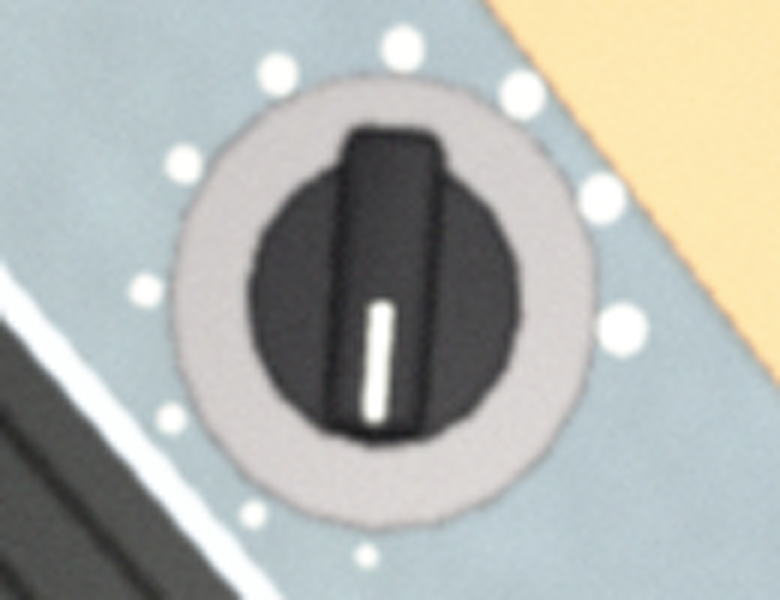

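```bash
python3 -c "
from plant import r;print(r.close_job())"
```

```text
the job is handed in; nothing more can be done
None
```

All five bolts present (one short, two medium, two long) are in their matching tray rows, flat and straight, and the fan was then turned to its off stop; the job was handed in at about 84 s.

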